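# Close the filter holder and start its hand screw

## Robot

A 6-joint arm with a two-finger parallel gripper is mounted at the origin on a cart in front of the work surface, level with it; the furniture and walls round the work are solid. World frame = base frame: x ahead of the robot, y to its left, z up, the work surface at z = 0. Lengths are in m, angles in degrees, forces in N, time in s.
With the tool pointing down it reaches from about 0.35 to 0.875 m from the base axis. Payload 4.2 kg.
Tool frame: the origin (TCP) lies at the very end of the fingers, on their centre line; the grasp point (between the pads) lies 19 mm behind it (r.hold_point_z is the distance from the TCP to the grasp point, in m); z points along the fingers, y is the direction in which the jaws open and shut (so a half turn about z gives the same grasp; the last joint's range is limited). The gripper opens to 87 mm and grips with 3 to 60 N. Pads are 19 mm wide; open, the fingers measure 117 mm over their backs; the gripper's body (75 mm by 190 mm) begins 51 mm behind the grasp point.
Start: joints at [87.124, 22.042, 0.453, 0, -68.411, -14.817], TCP at [0.19, 0.595, 0.223] pointing down, gripper open.
Joint ranges: [-179.83, 179.83], [-69.29, 118.12], [-61.27, 80.66], [-181.25, 117.63], [-171.15, -9.14], [-177.46, 177.46]. Speed limits (degrees/s): [159.86, 159.86, 180, 180, 180, 180].

## Interface

Orientations are given as a 3x3 rotation matrix whose columns are the frame's x, y, z axes.
In Python, from station import r, cams, ticket gives the robot as it stands.
- The arm moves only by the tool drive_tool, never from a script. Its argument "deltas" is a list of rows, each an object of numbers: "dx", "dy", "dz": the shift along the tool's x, y, z in m; "wx", "wy", "wz": the turn, a rotation vector about the tool's x, y, z in degrees. A call has 1 to 20 rows; each row is the pose to reach, as a shift and turn from the pose commanded when the call began, along the tool's axes at that moment; what a row does not reach only later rows make up. A row lasts 1/10 s, in which the tool goes at most 50 mm and 8.59 degrees, less where a joint would pass 70% of its speed; a pose out of reach is approached as far as the arm can. A call with a gripper value outside its range is refused whole. "gripper" is the opening, from 0 (shut) to 1 (fully open), set as the call begins (left out, the last holds). The fingers move at their own pace and stop on an object; the grip force is fixed at half the most. Time passes only in rows, so rows that repeat a pose let the fingers close. It gives the time, the measured TCP pose, the force and the opening at its end, in the units of the state.
- r.sense(): the state, without advancing time (a new reading comes with each control period).
- cams.capture(name): name is "scene" or "side" or "wrist"; returns the picture (400x640x3 uint8, red, green, blue); there is no depth.
- cams.camera_model(name): a dict with "intrinsics" (3x3 intrinsics, pixels), "distortion" ([k1, k2, p1, p2, k3] as OpenCV has them; the pictures are not rectified), "extrinsics" (4x4, takes a point from world to camera coordinates); the wrist camera has in their place "T_tool_cam" (4x4, takes a point from camera to tool coordinates, whose origin is the TCP and whose axes are the flange's). Camera axes: x right, y down, z forward; pixel columns grow to the right and rows downward; lengths in m; the calibration is good to about 2 mm. A picture is of the moment at which its call begins: read the wrist's pose just before it. camera_model takes no time and is no camera call.
- ticket.finish_job(): hands the job in, once; it reports no verdict.
The state is a dict: "time_s": time; "joints": joint angles; "joint_velocities": joint speeds; "effort": joint torques, N m; "tcp_pos": TCP position; "ee_rot": TCP orientation; "wrist_force": force on the tool from outside, world axes, zero at the start; "moment": the same for the moment, N m; "gripper_width": opening from 0.0 (shut) to 1.0 (fully open).
Only numpy, scipy, OpenCV 4.12 (cv2) and the standard library are available. Lean on these libraries where they do the work, as an engineer would, in place of code of your own. Each camera call takes 0.05 s, during which the arm holds its last target.

## Task

Pick up the loose cover plate of the filter holder and lay it squarely on the fixed base, down flat over the two pins. Then start its hand screw: turn the knob backward (counter-clockwise seen from above) until the screw drops by one thread, then forward (clockwise) one full turn, and finish while still holding the knob in the fingers. Do not disturb the blue cap, the specimen jar or the amber bottle.

Things in the scene. Friction and masses are not known exactly. Their poses are not given: they have to be found in the camera images.
- holder_base: Fixed aluminium block, 66 (x) x 118 (y) x 30 (z) mm, a 36 mm round threaded recess in the middle of its top. Two upright steel pins rise 15 mm above its top (straight for 8 mm, then a cone): 8 mm thick at y = +44 mm, 11 mm thick at y = -44 mm. Origin: centre of its underside, z up.
- base_seat (a point): Centre of the base's top face, 30 mm above its origin; the cover's underside centre comes to lie here. Axes as the base.
- cover_plate: Loose aluminium plate, 66 (x) x 118 (y) x 10 (z) mm, flat on the worktop, hand screw in its middle; 0.35 to 0.5 kg in all. Through holes: 10.5 mm at y = +44 mm (for the 8 mm pin), 13.5 mm at y = -44 mm (for the 11 mm pin), so its axes must point as the base's; turned half round it does not go down. Origin: centre of its underside, z up.
- cover_under (a point): Centre of the cover plate's underside, axes as the cover. The cover may be carried by the screw's knob (the screw is captive: with the screw fully up the plate hangs from it) or by its 66 mm wide sides.
- screw_knob: Round black ribbed knob on the hand screw, 35 mm across, 22 mm high, upright axis; can be gripped at any yaw. Origin: centre of the knob's underside, z up; 40 mm above the cover's underside with the screw fully up, sinking with screw_drop. A 14 mm shank is below it. A white index line on its top points along its x and turns with it.
- clamp_screw (a joint): Hand screw's angle in the cover, rad; grows forward (clockwise from above). Starts at 0.5 to 1.2. On the seated cover the thread ends near -0.2: at first the screw lies on top of this end and jams near 1.8 if turned forward; turned back below about -0.35 it comes off the end and drops 8 mm; forward from there it runs in the thread. Backward stop at -3. Turns lightly.
- screw_drop (a joint): How far the screw has sunk in the cover, m; 0 = fully up, 0.024 at most. Seated: about 0.001 + 0.00127 x clamp_screw before the drop, 0.009 + 0.00127 x clamp_screw after (right-hand thread, 8 mm a turn). The screw drops by its own weight only: fingers that grip it firmly at a fixed height keep it up until they open.
- blue_cap: Blue plastic cap like a small bucket, 35 mm across, 26 mm high, standing between cover and base. Bystander. Origin: centre of its underside.
- specimen_jar: Translucent lidded specimen jar, 43 mm across, 48 mm high. Bystander. Origin: centre of its underside.
- oil_bottle: Small amber bottle with a black cap, 34 mm across, 70 mm high. Bystander. Origin: centre of its underside.

How it is judged:
By the outcome, as a careful person would: the job done as asked, in the order asked, and still so for the second after the job is handed in, while the arm keeps its last pose, push and grip.
It also fails if it takes over 72 s, if anything falls off the work surface, if the arm or the gripper's body presses on something with over 40 N, if the wrist force passes 120 N, or if a joint passes its speed limit or range.

## Working session

There is one attempt and no reset: what is moved stays moved. The work goes in short steps, Python scripts to look and compute and a tool call to move; the robot and the scene stay as the last step left them, time stands still between calls to the robot, and variables do not carry over. Pictures are saved under pics/ and viewed, and the job is handed in when it is done.

Besides the shell and the picture viewer there is one more tool, called after ">>>" as name([rows], argument=value, ...), one row to a line, values as JSON. drive_tool: Moves the arm, as the interface text tells. Its arguments: {"type":"object","properties":{"deltas":{"type":"array","items":{"type":"object","properties":{"dx":{"type":"number"},"dy":{"type":"number"},"dz":{"type":"number"},"wx":{"type":"number"},"wy":{"type":"number"},"wz":{"type":"number"}}}},"gripper":{"type":"number"}},"required":["deltas"]}

```bash
mkdir -p pics; ls; python3 - <<'E'
from station import r,cams,ticket
import cv2,numpy as np
s=r.sense();print(s)
for n in ("scene","side","wrist"):
    im=cams.capture(n);cv2.imwrite(f"pics/a_{n}.png",im[:,:,::-1])
    print(n,cams.camera_model(n))
E
```

```text
pics
{'time_s': 0.0, 'joints': array([ 8.71234237e+01,  2.20904718e+01,  3.80179821e-01, -2.90846379e-02,
       -6.84099513e+01, -1.48173040e+01]), 'joint_velocities': array([ 0.03428491,  0.02960351,  0.09664389, -0.09265136,  0.02128205,
       -0.01583932]), 'effort': array([ 1.44440901e-04, -3.90661812e+01,  1.87415260e+01,  4.21984613e+00,
        1.11529586e-02, -1.90670876e-04]), 'tcp_pos': array([0.18974806, 0.59487613, 0.22146513]), 'ee_rot': array([[ 9.52637035e-01, -3.04109103e-01, -5.76730575e-04],
       [-3.04109639e-01, -9.52634785e-01, -2.07226357e-03],
       [ 8.07806089e-05,  2.14950435e-03, -9.99997687e-01]]), 'wrist_force': array([-0.16222307, -0.31532042,  0.1001269 ]), 'moment': array([-0.04166996,  0.03403506, -0.02138998]), 'gripper_width': 1.0051525810458701}
scene {'intrinsics': array([[519.55384496,   0.        , 320.60268537],
       [  0.        , 519.55384496, 194.73372734],
       [  0.        ,   0.        ,   1.        ]]), 'distortion': array([0.03135096, 0.        , 0.        , 0.        , 0.        ]), 'extrinsics': array([[ 0.85079226, -0.525499
[... 648 characters left out ...]
0618811,  0.74303944],
       [ 0.        ,  0.        ,  0.        ,  1.        ]])}
wrist {'intrinsics': array([[277.3040145 ,   0.        , 319.26529881],
       [  0.        , 277.3040145 , 199.01190618],
       [  0.        ,   0.        ,   1.        ]]), 'distortion': array([-0.0084618,  0.       ,  0.       ,  0.       ,  0.       ]), 'T_tool_cam': array([[ 2.25189898e-05, -9.60599478e-01, -2.77936401e-01,
         7.59003891e-02],
       [ 1.00000000e+00,  1.99928770e-05,  1.19230249e-05,
         2.95691374e-04],
       [-5.89650316e-06, -2.77936401e-01,  9.60599478e-01,
        -1.62477895e-01],
       [ 0.00000000e+00,  0.00000000e+00,  0.00000000e+00,
         1.00000000e+00]])}
```

View pics/a_scene.png

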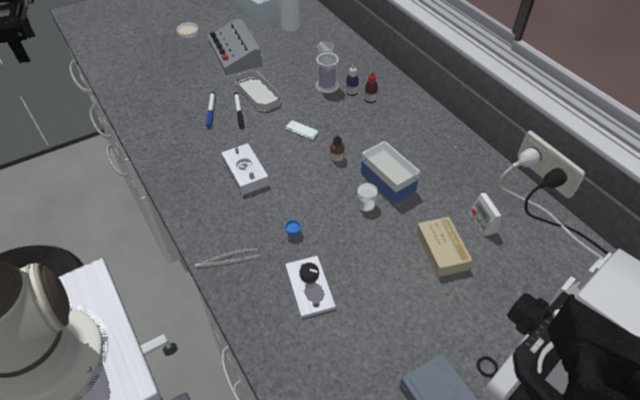

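View pics/a_side.png

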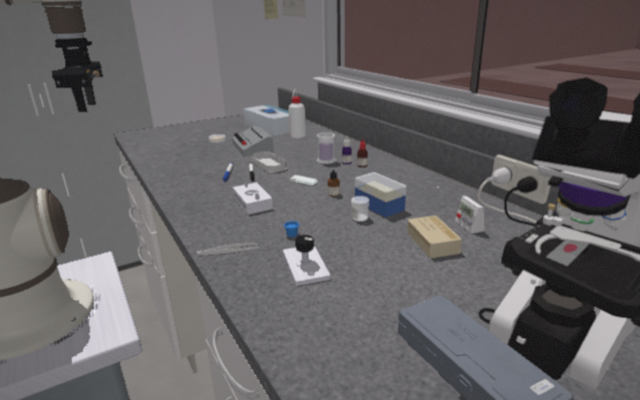

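View pics/a_wrist.png

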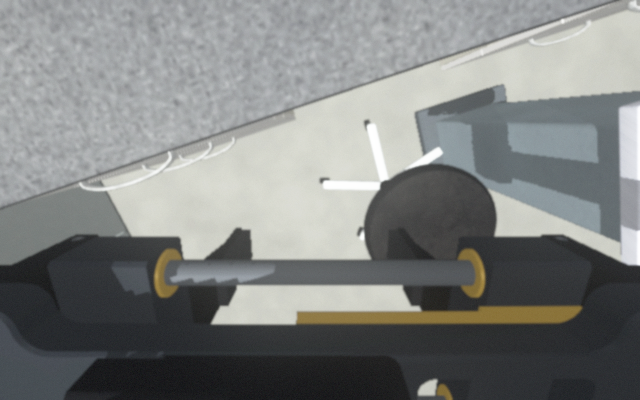

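```bash
cat > h.py <<'E'
from station import r,cams,ticket
import cv2,numpy as np
def ray(n,uv,state=None):
    m=cams.camera_model(n)
    p=cv2.undistortPoints(np.array(uv,float).reshape(-1,1,2),m['intrinsics'],m['distortion'])[:,0]
    d=np.c_[p,np.ones(len(p))]
    if n=='wrist':
        T=np.eye(4);T[:3,:3]=state['ee_rot'];T[:3,3]=state['tcp_pos'];T=T@m['T_tool_cam']
    else: T=np.linalg.inv(m['extrinsics'])
    return T[:3,3],d@T[:3,:3].T
def plane(n,uv,z,state=None):
    o,d=ray(n,uv,state); return o+d*((z-o[2])/d[:,2])[:,None]
def proj(n,P,state=None):
    m=cams.camera_model(n)
    if n=='wrist':
        T=np.eye(4);T[:3,:3]=state['ee_rot'];T[:3,3]=state['tcp_pos'];E=np.linalg.inv(T@m['T_tool_cam'])
    else:E=m['extrinsics']
    return cv2.projectPoints(np.array(P,float).reshape(-1,3),cv2.Rodrigues(E[:3,:3])[0],E[:3,3],m['intrinsics'],m['distortion'])[0][:,0]
E
python3 - <<'E'
from h import *
im=cv2.imread('pics/a_scene.png')
a=cv2.resize(im[135:210,205:285],None,fx=5,fy=5,interpolation=cv2.INTER_CUBIC)
b=cv2.resize(im[245:320,270:350],None,fx=5,fy=5,interpolation=cv2.INTER_CUBIC)
cv2.imwrite('pics/b.png',np.hstack([a,b]))
print(plane('scene',[(245,162),(310,290),(293,232),(367,208),(337,158)],0))
E
```

```text
[[ 5.10816659e-01  2.48004331e-01  0.00000000e+00]
 [ 4.64526627e-01 -1.27059510e-01  0.00000000e+00]
 [ 5.05372501e-01  1.05538009e-02  0.00000000e+00]
 [ 6.74821233e-01 -1.80008238e-02  1.11022302e-16]
 [ 7.02253296e-01  1.44932520e-01  0.00000000e+00]]
```

View pics/b.png

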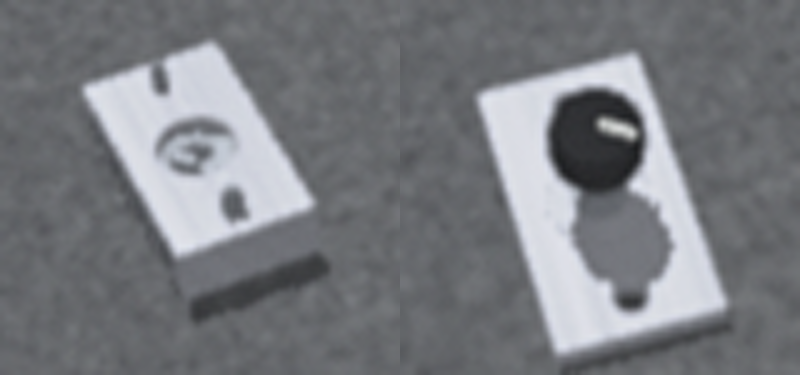

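```bash
python3 - <<'E'
from h import *
A=np.array([(83,88),(213,40),(315,205),(178,258)])/5+[205,135]-.4
B=np.array([(78,95),(237,52),(328,305),(158,355)])/5+[270,245]-.4
for q,z in((A,.03),(B,.01)):
    p=plane('scene',q,z);print(p.round(4),p.mean(0).round(4),np.linalg.norm(p-np.roll(p,-1,0),axis=1).round(4))
    for i,j in((0,3),(1,2)):
        d=p[i]-p[j];print(np.degrees(np.arctan2(d[1],d[0])))
    for i,j in((1,0),(2,3)):
        d=p[i]-p[j];print(np.degrees(np.arctan2(d[1],d[0])))
print(plane('scene',np.array([(235,205),(160,80)])/5+[205,135],.037),plane('scene',np.array([(230,297),(195,137)])/5+[270,245],.01))
m=np.linalg.inv(cams.camera_model('scene')['extrinsics'])[:3,3];print(m)
E
```

```text
[[0.468  0.2773 0.03  ]
 [0.5334 0.2745 0.03  ]
 [0.5246 0.1556 0.03  ]
 [0.459  0.1592 0.03  ]] [0.4963 0.2166 0.03  ] [0.0655 0.1192 0.0657 0.1185]
85.66831455396097
85.77333785541171
-2.478614252304166
-3.142278024315724
[[ 0.4505 -0.0554  0.01  ]
 [ 0.5146 -0.0711  0.01  ]
 [ 0.4846 -0.1851  0.01  ]
 [ 0.4205 -0.1694  0.01  ]] [ 0.4675 -0.1203  0.01  ] [0.066  0.1179 0.066  0.1179]
75.27701197241623
75.26146327086255
-13.817560492763624
-13.76936877899019
[[0.4923024  0.16660878 0.037     ]
 [0.49838374 0.25478853 0.037     ]] [[ 0.45551102 -0.16420295  0.01      ]
 [ 0.48009332 -0.09761584  0.01      ]]
[ 0.21388259 -0.57467274  0.87948583]
```

>>> drive_tool([
  {"dx": 0.407,"dy": 0.267,"dz": 0,"wz": 76.3},
  {"dx": 0.407,"dy": 0.267,"dz": 0,"wz": 76.3},
  {"dx": 0.407,"dy": 0.267,"dz": 0,"wz": 76.3},
  {"dx": 0.407,"dy": 0.267,"dz": 0,"wz": 76.3},
  {"dx": 0.407,"dy": 0.267,"dz": 0,"wz": 76.3},
  {"dx": 0.407,"dy": 0.267,"dz": 0,"wz": 76.3},
  {"dx": 0.407,"dy": 0.267,"dz": 0,"wz": 76.3},
  {"dx": 0.407,"dy": 0.267,"dz": 0,"wz": 76.3},
  {"dx": 0.407,"dy": 0.267,"dz": 0,"wz": 76.3},
  {"dx": 0.407,"dy": 0.267,"dz": 0,"wz": 76.3},
  {"dx": 0.407,"dy": 0.267,"dz": 0,"wz": 76.3},
  {"dx": 0.407,"dy": 0.267,"dz": 0,"wz": 76.3},
  {"dx": 0.407,"dy": 0.267,"dz": 0,"wz": 76.3},
  {"dx": 0.407,"dy": 0.267,"dz": 0,"wz": 76.3},
], gripper=1)

```text
schema error: expected keys dx, dy, dz, wx, wy, wz
```

```bash
cat > snap.py <<'E'
from h import *
import sys,pickle
n,c=sys.argv[1:3]
s=r.sense();im=cams.capture(c);cv2.imwrite(f'pics/{n}.png',im[:,:,::-1]);pickle.dump(s,open(f'pics/{n}.pkl','wb'))
print(s['time_s'],s['tcp_pos'].round(4),s['ee_rot'].round(4).tolist(),s['joints'].round(1),s['wrist_force'].round(2),s['gripper_width'])
E
python3 snap.py w1 wrist
```

```text
0.15 [0.1898 0.595  0.2217] [[0.9527, -0.304, -0.0004], [-0.304, -0.9527, -0.0016], [0.0001, 0.0017, -1.0]] [ 87.1  22.1   0.4  -0.  -68.4 -14.8] [-0.44  0.19 -0.42] 0.9980232213754716
```

View pics/w1.png

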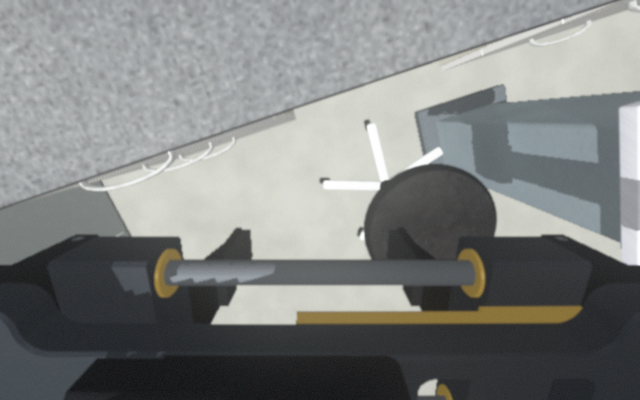

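>>> drive_tool([
  {"dx": 0.407,"dy": 0.267,"dz": 0,"wx": 0,"wy": 0,"wz": 76.3},
  {"dx": 0.407,"dy": 0.267,"dz": 0,"wx": 0,"wy": 0,"wz": 76.3},
  {"dx": 0.407,"dy": 0.267,"dz": 0,"wx": 0,"wy": 0,"wz": 76.3},
  {"dx": 0.407,"dy": 0.267,"dz": 0,"wx": 0,"wy": 0,"wz": 76.3},
  {"dx": 0.407,"dy": 0.267,"dz": 0,"wx": 0,"wy": 0,"wz": 76.3},
  {"dx": 0.407,"dy": 0.267,"dz": 0,"wx": 0,"wy": 0,"wz": 76.3},
  {"dx": 0.407,"dy": 0.267,"dz": 0,"wx": 0,"wy": 0,"wz": 76.3},
  {"dx": 0.407,"dy": 0.267,"dz": 0,"wx": 0,"wy": 0,"wz": 76.3},
  {"dx": 0.407,"dy": 0.267,"dz": 0,"wx": 0,"wy": 0,"wz": 76.3},
  {"dx": 0.407,"dy": 0.267,"dz": 0,"wx": 0,"wy": 0,"wz": 76.3},
  {"dx": 0.407,"dy": 0.267,"dz": 0,"wx": 0,"wy": 0,"wz": 76.3},
  {"dx": 0.407,"dy": 0.267,"dz": 0,"wx": 0,"wy": 0,"wz": 76.3},
  {"dx": 0.407,"dy": 0.267,"dz": 0,"wx": 0,"wy": 0,"wz": 76.3},
  {"dx": 0.407,"dy": 0.267,"dz": 0,"wx": 0,"wy": 0,"wz": 76.3},
], gripper=1)

```text
time_s: 1.6
tcp_pos: [0.4959, 0.2183, 0.2226]
ee_rot: [[-0.068, -0.998, -0.0], [-0.998, 0.068, 0.0], [-0.0, 0.0, -1.0]]
wrist_force: [-0.7, 0.0, 0.3]
gripper_width: 1.001
```

```bash
python3 snap.py w2 wrist
```

```text
1.6 [0.4959 0.2183 0.2226] [[-0.0678, -0.9977, -0.0], [-0.9977, 0.0678, 0.0001], [-0.0001, 0.0, -1.0]] [ 40.9  13.9 -11.3  -0.  -64.8 -44.8] [-0.69  0.03  0.3 ] 1.0008503685584598
```

View pics/w2.png

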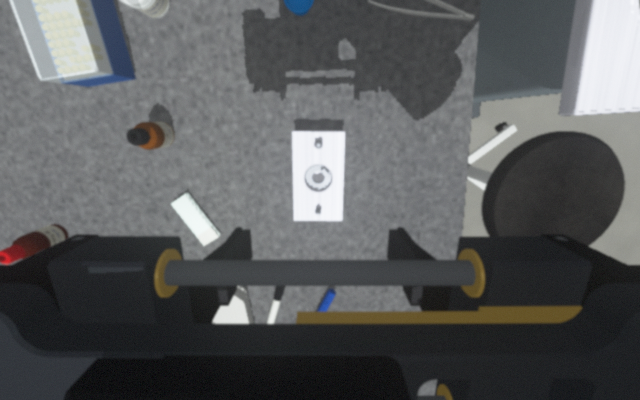

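```bash
python3 - <<'E'
from h import *
im=cv2.imread('pics/w2.png')
cv2.imwrite('pics/w2z.png',cv2.resize(im[120:230,280:360],None,fx=5,fy=5,interpolation=cv2.INTER_CUBIC))
E
```

```text
(no output)
```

View pics/w2z.png

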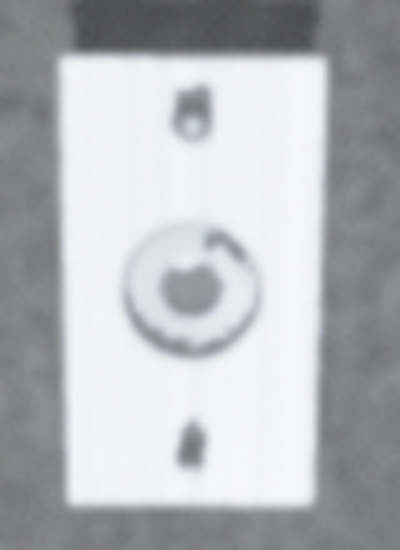

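>>> drive_tool([
  {"dx": 0.337,"dy": 0.05,"dz": 0,"wx": 0,"wy": 0,"wz": 10.3},
  {"dx": 0.337,"dy": 0.05,"dz": 0,"wx": 0,"wy": 0,"wz": 10.3},
  {"dx": 0.337,"dy": 0.05,"dz": 0,"wx": 0,"wy": 0,"wz": 10.3},
  {"dx": 0.337,"dy": 0.05,"dz": 0,"wx": 0,"wy": 0,"wz": 10.3},
  {"dx": 0.337,"dy": 0.05,"dz": 0,"wx": 0,"wy": 0,"wz": 10.3},
  {"dx": 0.337,"dy": 0.05,"dz": 0,"wx": 0,"wy": 0,"wz": 10.3},
  {"dx": 0.337,"dy": 0.05,"dz": 0,"wx": 0,"wy": 0,"wz": 10.3},
  {"dx": 0.337,"dy": 0.05,"dz": 0,"wx": 0,"wy": 0,"wz": 10.3},
  {"dx": 0.337,"dy": 0.05,"dz": 0,"wx": 0,"wy": 0,"wz": 10.3},
  {"dx": 0.337,"dy": 0.05,"dz": 0,"wx": 0,"wy": 0,"wz": 10.3},
  {"dx": 0.337,"dy": 0.05,"dz": 0,"wx": 0,"wy": 0,"wz": 10.3},
], gripper=1)

```text
time_s: 2.75
tcp_pos: [0.4236, -0.1141, 0.2226]
ee_rot: [[-0.244, -0.97, 0.0], [-0.97, 0.244, 0.0], [-0.0, -0.0, -1.0]]
wrist_force: [0.1, 0.8, 0.1]
gripper_width: 1.002
```

```bash
python3 snap.py w3 wrist
```

```text
2.75 [ 0.4236 -0.1141  0.2226] [[-0.2444, -0.9697, 0.0003], [-0.9697, 0.2444, 0.0001], [-0.0001, -0.0002, -1.0]] [  6.3   3.5 -24.1  -0.  -62.4 -20.4] [0.1  0.8  0.12] 1.0023916667778696
```

View pics/w3.png

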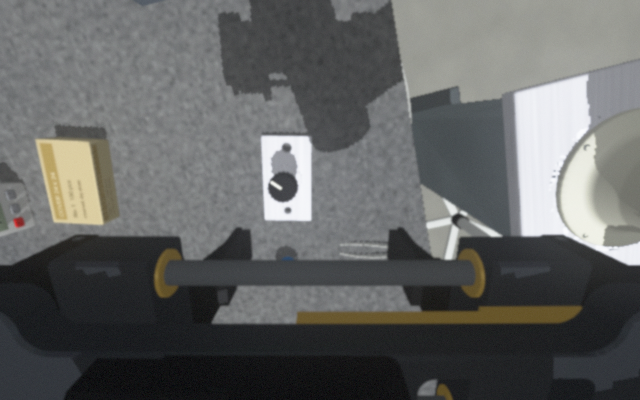

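```bash
cat > rect.py <<'E'
from h import *
import pickle
def rect(n,c,roi,z,th=None):
    im=cv2.imread(f'pics/{n}.png');s=pickle.load(open(f'pics/{n}.pkl','rb')) if c=='wrist' else None
    x0,y0,x1,y1=roi
    g=cv2.resize(cv2.cvtColor(im,cv2.COLOR_BGR2GRAY)[y0:y1,x0:x1],None,fx=8,fy=8,interpolation=cv2.INTER_CUBIC)
    m=(g>(th or 170)).astype(np.uint8)
    cs,_=cv2.findContours(m,cv2.RETR_EXTERNAL,cv2.CHAIN_APPROX_NONE)
    k=max(cs,key=cv2.contourArea)[:,0].astype(float)
    uv=(k+.5)/8-.5+[x0,y0]
    p=plane(c,uv,z,s)
    (cx,cy),(w,h),a=cv2.minAreaRect((p[:,:2]*1000).astype(np.float32))
    print(n,'centre',cx,cy,'size',w,h,'ang',a)
E
python3 - <<'E'
from rect import *
for th in (150,170,190):
    rect('w2','wrist',(280,122,360,230),.03,th)
    rect('w3','wrist',(255,125,320,230),.01,th)
im=cv2.imread('pics/w3.png')
cv2.imwrite('pics/w3z.png',cv2.resize(im[125:230,250:325],None,fx=5,fy=5,interpolation=cv2.INTER_CUBIC))
E
```

```text
w2 centre 497.00006103515625 215.95095825195312 size 121.79685974121094 70.31085205078125 ang 85.64828491210938
w3 centre 468.29791259765625 -120.39459228515625 size 121.81248474121094 70.23328399658203 ang 75.22577667236328
w2 centre 497.0833740234375 215.7898406982422 size 120.33287048339844 68.73979949951172 ang 85.68002319335938
w3 centre 468.0276184082031 -120.73330688476562 size 120.28160095214844 68.51595306396484 ang 75.1524429321289
w2 centre 497.1028747558594 215.74288940429688 size 119.3322525024414 67.4433364868164 ang 85.68234252929688
w3 centre 467.96624755859375 -120.780029296875 size 119.22322082519531 67.38922882080078 ang 75.13085174560547
```

View pics/w3z.png

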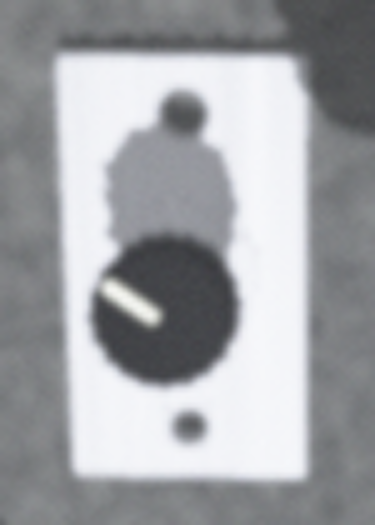

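>>> drive_tool([
  {"dx": -0.0045,"dy": -0.0447,"dz": 0.0,"wx": 0,"wy": 0,"wz": 0.7},
  {"dx": -0.0045,"dy": -0.0447,"dz": 0.04,"wx": 0,"wy": 0,"wz": 0.7},
  {"dx": -0.0045,"dy": -0.0447,"dz": 0.08,"wx": 0,"wy": 0,"wz": 0.7},
  {"dx": -0.0045,"dy": -0.0447,"dz": 0.11,"wx": 0,"wy": 0,"wz": 0.7},
  {"dx": -0.0045,"dy": -0.0447,"dz": 0.13,"wx": 0,"wy": 0,"wz": 0.7},
  {"dx": -0.0045,"dy": -0.0447,"dz": 0.13,"wx": 0,"wy": 0,"wz": 0.7},
  {"dx": -0.0045,"dy": -0.0447,"dz": 0.13,"wx": 0,"wy": 0,"wz": 0.7},
], gripper=1)

```text
time_s: 3.5
tcp_pos: [0.4683, -0.1214, 0.0929]
ee_rot: [[-0.257, -0.966, 0.0], [-0.966, 0.257, -0.0], [0.0, -0.0, -1.0]]
wrist_force: [0.3, -0.4, 0.6]
gripper_width: 1.0
```

```bash
python3 snap.py w4 wrist
```

```text
3.5 [ 0.4683 -0.1214  0.0929] [[-0.257, -0.9664, 0.0001], [-0.9664, 0.257, -0.0004], [0.0004, -0.0002, -1.0]] [  4.8  16.7 -29.1   0.  -44.2 -19.7] [ 0.29 -0.41  0.61] 0.9997359418042921
```

View pics/w4.png

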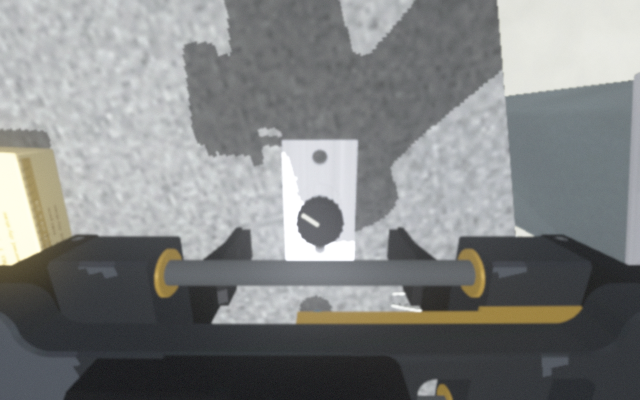

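>>> drive_tool([
  {"dx": 0,"dy": 0,"dz": 0.03,"wx": 0,"wy": 0,"wz": 0},
  {"dx": 0,"dy": 0,"dz": 0.055,"wx": 0,"wy": 0,"wz": 0},
  {"dx": 0,"dy": 0,"dz": 0.075,"wx": 0,"wy": 0,"wz": 0},
  {"dx": 0,"dy": 0,"dz": 0.085,"wx": 0,"wy": 0,"wz": 0},
  {"dx": 0,"dy": 0,"dz": 0.09,"wx": 0,"wy": 0,"wz": 0},
  {"dx": 0,"dy": 0,"dz": 0.09,"wx": 0,"wy": 0,"wz": 0},
  {"dx": 0,"dy": 0,"dz": 0.09,"wx": 0,"wy": 0,"wz": 0},
], gripper=1)

```text
time_s: 4.25
tcp_pos: [0.4686, -0.122, 0.0036]
ee_rot: [[-0.258, -0.966, 0.002], [-0.966, 0.258, 0.0], [-0.001, -0.002, -1.0]]
wrist_force: [0.7, -0.4, -0.7]
gripper_width: 0.993
```

>>> drive_tool([
  {"dx": 0,"dy": 0,"dz": 0,"wx": 0,"wy": 0,"wz": 0},
  {"dx": 0,"dy": 0,"dz": 0,"wx": 0,"wy": 0,"wz": 0},
  {"dx": 0,"dy": 0,"dz": 0,"wx": 0,"wy": 0,"wz": 0},
  {"dx": 0,"dy": 0,"dz": 0,"wx": 0,"wy": 0,"wz": 0},
  {"dx": 0,"dy": 0,"dz": 0,"wx": 0,"wy": 0,"wz": 0},
  {"dx": 0,"dy": 0,"dz": 0,"wx": 0,"wy": 0,"wz": 0},
  {"dx": 0,"dy": 0,"dz": 0,"wx": 0,"wy": 0,"wz": 0},
  {"dx": 0,"dy": 0,"dz": 0,"wx": 0,"wy": 0,"wz": 0},
], gripper=0.4)

```text
time_s: 5.05
tcp_pos: [0.4679, -0.122, 0.0028]
ee_rot: [[-0.258, -0.966, 0.001], [-0.966, 0.258, -0.0], [-0.0, -0.001, -1.0]]
wrist_force: [0.1, 0.4, 5.1]
gripper_width: 0.758
```

>>> drive_tool([
  {"dx": 0,"dy": 0,"dz": -0.005,"wx": 0,"wy": 0,"wz": 0},
  {"dx": 0,"dy": 0,"dz": -0.015,"wx": 0,"wy": 0,"wz": 0},
  {"dx": 0,"dy": 0,"dz": -0.035,"wx": 0,"wy": 0,"wz": 0},
  {"dx": 0,"dy": 0,"dz": -0.06,"wx": 0,"wy": 0,"wz": 0},
  {"dx": 0,"dy": 0,"dz": -0.085,"wx": 0,"wy": 0,"wz": 0},
  {"dx": 0,"dy": 0,"dz": -0.1,"wx": 0,"wy": 0,"wz": 0},
  {"dx": 0,"dy": 0,"dz": -0.1,"wx": 0,"wy": 0,"wz": 0},
  {"dx": 0,"dy": 0,"dz": -0.1,"wx": 0,"wy": 0,"wz": 0},
], gripper=0.4)

```text
time_s: 5.85
tcp_pos: [0.4663, -0.1219, 0.1019]
ee_rot: [[-0.259, -0.966, -0.002], [-0.966, 0.259, 0.001], [-0.0, 0.002, -1.0]]
wrist_force: [-0.2, 0.1, -4.7]
gripper_width: 0.754
```

```bash
python3 snap.py w5 wrist; python3 snap.py s5 side; python3 - <<'E'
from h import *
a=cv2.imread('pics/w5.png')[80:300,180:460];b=cv2.imread('pics/s5.png')[130:350,180:460]
cv2.imwrite('pics/w5z.png',cv2.resize(np.vstack([a,b]),None,fx=1.36,fy=1.36))
E
```

```text
5.85 [ 0.4663 -0.1219  0.1019] [[-0.2595, -0.9658, -0.0018], [-0.9658, 0.2595, 0.0006], [-0.0002, 0.0019, -1.0]] [  4.7  15.9 -28.6  -0.1 -45.6 -19.7] [-0.2   0.1  -4.73] 0.7540889620159732
5.9 [ 0.4661 -0.1219  0.1014] [[-0.2593, -0.9658, -0.0031], [-0.9658, 0.2593, 0.0005], [0.0003, 0.0031, -1.0]] [  4.7  15.9 -28.6  -0.1 -45.6 -19.7] [ 0.5  -0.09 -4.77] 0.7537725263306255
```

View pics/w5z.png

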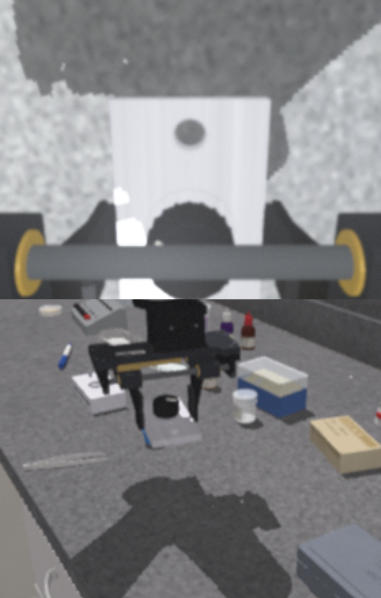

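```bash
python3 - <<'E'
from h import *
import pickle
m=cams.camera_model('wrist');T=m['T_tool_cam']
im=cv2.imread('pics/w5.png');g=cv2.cvtColor(im,cv2.COLOR_BGR2GRAY)
def tool(uv,z):
    p=cv2.undistortPoints(np.array(uv,float).reshape(-1,1,2),m['intrinsics'],m['distortion'])[:,0]
    d=np.c_[p,np.ones(len(p))]@T[:3,:3].T;o=T[:3,3];return o+d*((z-o[2])/d[:,2])[:,None]
x0,y0=290,140
c=cv2.resize(g[y0:205,x0:350],None,fx=8,fy=8,interpolation=cv2.INTER_CUBIC)
cs,_=cv2.findContours((c<140).astype(np.uint8),cv2.RETR_EXTERNAL,cv2.CHAIN_APPROX_NONE)
for k in cs:
    if cv2.contourArea(k)>1000:
        k=(k[:,0]+.5)/8-.5+[x0,y0];p=tool(k,-.0072)*1000
        print(cv2.minEnclosingCircle(p[:,:2].astype(np.float32)),p[:,:2].min(0),p[:,:2].max(0))
for v in range(140,215,8):
    row=g[v].astype(int);print(v,row[255:272].tolist(),row[365:385].tolist())
print([int(x) for x in g[140:160,319]],[int(x) for x in g[140:160,340]])
E
```

```text
((44.67444610595703, 0.2534477710723877), 5.503010272979736) [39.37468982 -5.23126613] [49.16658508  5.73609983]
((62.16899108886719, 0.3417873680591583), 16.772865295410156) [ 59.59885429 -16.25400935] [65.45137726 16.95677712]
140 [113, 115, 116, 119, 121, 123, 127, 127, 124, 127, 126, 125, 123, 121, 119, 119, 121] [118, 121, 120, 120, 122, 121, 121, 121, 119, 122, 119, 118, 116, 115, 119, 118, 120, 123, 123, 122]
148 [149, 138, 124, 116, 120, 125, 129, 128, 125, 125, 123, 124, 127, 130, 130, 131, 133] [123, 126, 126, 124, 126, 127, 127, 124, 124, 119, 122, 121, 119, 120, 118, 116, 115, 118, 118, 118]
156 [198, 198, 201, 200, 206, 211, 218, 219, 220, 221, 221, 222, 222, 220, 220, 220, 219] [221, 221, 221, 221, 220, 222, 223, 222, 224, 223, 222, 219, 215, 193, 155, 127, 123, 120, 120, 117]
164 [188, 182, 181, 183, 183, 196, 209, 219, 221, 222, 222, 222, 221, 222, 221, 221, 220] [222, 222, 219, 220, 221, 222, 222, 223, 223, 222, 220, 217, 205, 177, 143, 123, 120, 118, 119, 120]
172 [201, 200, 193, 186, 187, 188, 202, 218, 220, 221, 222, 223, 222, 221, 220, 220, 222] [222, 222, 221, 2
[... 540 characters left out ...]
 223, 221, 222] [222, 221, 223, 223, 225, 224, 224, 223, 222, 220, 211, 185, 147, 124, 121, 116, 115, 115, 115, 116]
204 [211, 210, 210, 210, 212, 212, 212, 214, 218, 220, 223, 224, 225, 226, 225, 222, 222] [224, 223, 223, 224, 224, 224, 224, 223, 221, 219, 203, 167, 136, 127, 123, 122, 119, 123, 128, 146]
212 [185, 188, 192, 198, 203, 205, 204, 201, 207, 218, 224, 223, 224, 225, 226, 223, 222] [224, 223, 223, 225, 225, 223, 224, 223, 221, 218, 201, 175, 171, 185, 194, 199, 199, 197, 193, 190]
[132, 133, 131, 132, 133, 133, 131, 129, 128, 132, 142, 168, 192, 211, 222, 225, 225, 226, 226, 226] [125, 125, 123, 119, 119, 117, 120, 116, 121, 126, 146, 170, 191, 207, 218, 220, 220, 220, 220, 222]
```

>>> drive_tool([
  {"dx": -0.01,"dy": 0.002,"dz": 0,"wx": 0,"wy": 0,"wz": -0.5},
  {"dx": -0.03,"dy": 0.005,"dz": 0,"wx": 0,"wy": 0,"wz": -1},
  {"dx": -0.06,"dy": 0.01,"dz": 0,"wx": 0,"wy": 0,"wz": -2},
  {"dx": -0.095,"dy": 0.016,"dz": 0,"wx": 0,"wy": 0,"wz": -3},
  {"dx": -0.13,"dy": 0.022,"dz": 0,"wx": 0,"wy": 0,"wz": -4},
  {"dx": -0.165,"dy": 0.028,"dz": 0,"wx": 0,"wy": 0,"wz": -5},
  {"dx": -0.2,"dy": 0.034,"dz": 0,"wx": 0,"wy": 0,"wz": -6},
  {"dx": -0.235,"dy": 0.04,"dz": 0,"wx": 0,"wy": 0,"wz": -7},
  {"dx": -0.27,"dy": 0.046,"dz": 0,"wx": 0,"wy": 0,"wz": -8.5},
  {"dx": -0.3,"dy": 0.052,"dz": 0,"wx": 0,"wy": 0,"wz": -9.5},
  {"dx": -0.32,"dy": 0.055,"dz": 0,"wx": 0,"wy": 0,"wz": -10.3},
  {"dx": -0.3329,"dy": 0.0574,"dz": 0,"wx": 0,"wy": 0,"wz": -10.7},
  {"dx": -0.3329,"dy": 0.0574,"dz": 0,"wx": 0,"wy": 0,"wz": -10.7},
  {"dx": -0.3329,"dy": 0.0574,"dz": 0,"wx": 0,"wy": 0,"wz": -10.7},
  {"dx": -0.3329,"dy": 0.0574,"dz": 0,"wx": 0,"wy": 0,"wz": -10.7},
], gripper=0.4)

```text
time_s: 7.45
tcp_pos: [0.4978, 0.2131, 0.1023]
ee_rot: [[-0.076, -0.997, -0.001], [-0.997, 0.076, -0.001], [0.001, 0.001, -1.0]]
wrist_force: [0.5, -0.7, -4.8]
gripper_width: 0.754
```

```bash
python3 snap.py w6 wrist; python3 snap.py s6 scene; python3 - <<'E'
from h import *
a=cv2.imread('pics/w6.png')[100:260,230:410];b=cv2.imread('pics/s6.png')[90:250,160:340]
cv2.imwrite('pics/w6z.png',cv2.resize(np.hstack([a,b]),None,fx=2.2,fy=2.2))
E
```

```text
7.45 [0.4978 0.2131 0.1023] [[-0.0763, -0.9971, -0.0012], [-0.9971, 0.0763, -0.0008], [0.0009, 0.0011, -1.0]] [ 40.3  20.9 -20.5  -0.  -48.6 -44.7] [ 0.47 -0.74 -4.84] 0.7542148418446383
7.5 [0.498  0.2132 0.1024] [[-0.0763, -0.9971, -0.0008], [-0.9971, 0.0763, -0.0005], [0.0006, 0.0007, -1.0]] [ 40.3  20.9 -20.5  -0.  -48.6 -44.7] [-0.23 -0.25 -5.24] 0.7493148548392193
```

View pics/w6z.png

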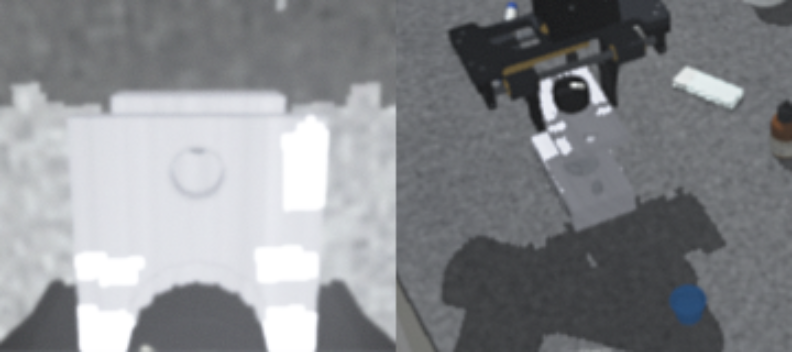

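>>> drive_tool([
  {"dx": -0.0013,"dy": 0.001,"dz": 0.01,"wx": 0,"wy": 0,"wz": 0},
  {"dx": -0.0013,"dy": 0.001,"dz": 0.025,"wx": 0,"wy": 0,"wz": 0},
  {"dx": -0.0013,"dy": 0.001,"dz": 0.037,"wx": 0,"wy": 0,"wz": 0},
  {"dx": -0.0013,"dy": 0.001,"dz": 0.037,"wx": 0,"wy": 0,"wz": 0},
  {"dx": -0.0013,"dy": 0.001,"dz": 0.037,"wx": 0,"wy": 0,"wz": 0},
  {"dx": -0.0013,"dy": 0.001,"dz": 0.037,"wx": 0,"wy": 0,"wz": 0},
], gripper=0.4)

```text
time_s: 8.15
tcp_pos: [0.4979, 0.2161, 0.0661]
ee_rot: [[-0.075, -0.997, 0.001], [-0.997, 0.075, 0.001], [-0.001, -0.001, -1.0]]
wrist_force: [0.1, -0.7, -5.1]
gripper_width: 0.751
```

```bash
python3 snap.py w7 wrist; python3 - <<'E'
from h import *
a=cv2.imread('pics/w7.png')[130:250,240:400]
cv2.imwrite('pics/w7z.png',cv2.resize(a,None,fx=5,fy=5,interpolation=cv2.INTER_CUBIC))
E
```

```text
8.15 [0.4979 0.2161 0.0661] [[-0.0746, -0.9972, 0.0011], [-0.9972, 0.0746, 0.0006], [-0.0007, -0.0011, -1.0]] [ 40.6  23.7 -22.7   0.  -43.6 -44.9] [ 0.13 -0.66 -5.12] 0.7514564254900138
```

View pics/w7z.png

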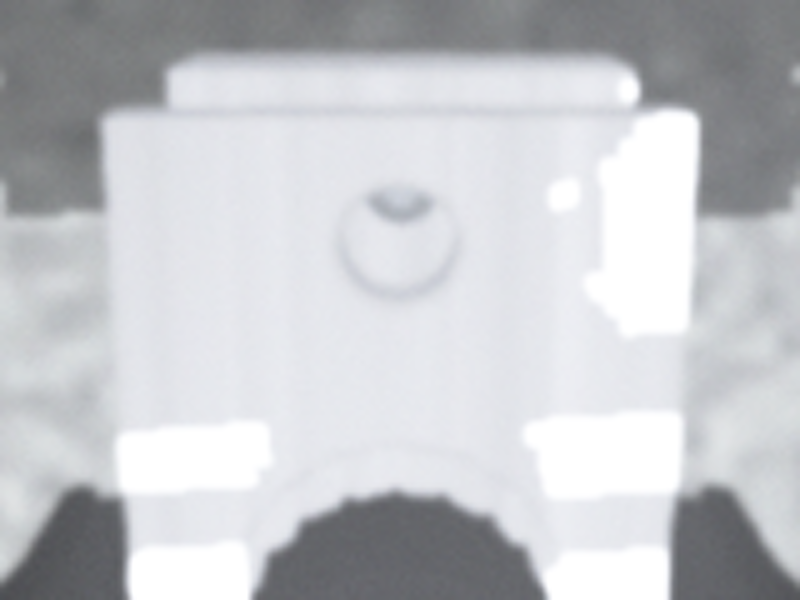

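```bash
python3 - <<'E'
from h import *
import pickle
s=pickle.load(open('pics/w7.pkl','rb'))
m=cams.camera_model('wrist');T=m['T_tool_cam']
def tool(uv,z):
    p=cv2.undistortPoints(np.array(uv,float).reshape(-1,1,2),m['intrinsics'],m['distortion'])[:,0]
    d=np.c_[p,np.ones(len(p))]@T[:3,:3].T;o=T[:3,3];return (o+d*((z-o[2])/d[:,2])[:,None])*1000
f=lambda x,y:(240+x/5-.4,130+y/5-.4)
h=s['tcp_pos'][2]
print('base edge',tool([f(190,57),f(400,57),f(610,57)],h-.03))
print('base edge L,R',tool([f(166,90),f(638,90)],h-.03))
print('plate edge bottom/top',tool([f(400,108)],.0028),tool([f(400,108)],-.0072))
print('plate L,R',tool([f(103,125),f(697,125)],-.0072))
print('hole L R top bottom',tool([f(338,243),f(463,243),f(400,183),f(400,300)],-.0072))
print('pin tip visible end', tool([f(400,222),f(367,200),f(433,200)],h-.045))
E
```

```text
base edge [[ 61.40016085 -28.98373668  36.06655573]
 [ 61.3910658    0.54439218  36.06655573]
 [ 61.39754866  30.08082233  36.06655573]]
base edge L,R [[ 56.81515238 -32.56978476  36.06655573]
 [ 56.81105428  34.23884438  36.06655573]]
plate edge bottom/top [[57.95632939  0.47654121  2.8       ]] [[59.06218037  0.45539506 -7.2       ]]
plate L,R [[ 57.19557113 -32.64594691  -7.2       ]
 [ 57.18967623  33.57139804  -7.2       ]]
hole L R top bottom [[43.786715   -6.61297282 -7.2       ]
 [43.78430042  7.64924197 -7.2       ]
 [50.67640688  0.45834413 -7.2       ]
 [37.08197483  0.46314408 -7.2       ]]
pin tip visible end [[40.75178835  0.52051237 21.06655573]
 [43.73669673 -3.89257648 21.06655573]
 [43.73546199  4.93169698 21.06655573]]
```

>>> drive_tool([
  {"dx": 0.0019,"dy": 0.0002,"dz": 0.005,"wx": 0,"wy": 0,"wz": 0},
  {"dx": 0.0019,"dy": 0.0002,"dz": 0.01,"wx": 0,"wy": 0,"wz": 0},
  {"dx": 0.0019,"dy": 0.0002,"dz": 0.015,"wx": 0,"wy": 0,"wz": 0},
  {"dx": 0.0019,"dy": 0.0002,"dz": 0.015,"wx": 0,"wy": 0,"wz": 0},
  {"dx": 0.0019,"dy": 0.0002,"dz": 0.015,"wx": 0,"wy": 0,"wz": 0},
  {"dx": 0.0019,"dy": 0.0002,"dz": 0.015,"wx": 0,"wy": 0,"wz": 0},
], gripper=0.4)

```text
time_s: 8.8
tcp_pos: [0.4969, 0.2138, 0.0506]
ee_rot: [[-0.075, -0.997, -0.0], [-0.997, 0.075, -0.0], [0.0, 0.0, -1.0]]
wrist_force: [-0.4, -0.4, -3.4]
gripper_width: 0.753
```

```bash
python3 snap.py w8 wrist; python3 - <<'E'
from h import *
a=cv2.imread('pics/w8.png')[130:250,240:400]
cv2.imwrite('pics/w8z.png',cv2.resize(a,None,fx=5,fy=5,interpolation=cv2.INTER_CUBIC))
for i in range(3):
    print(r.sense()['tcp_pos'],r.sense()['joints'][0]);cams.capture('wrist')
E
```

```text
8.8 [0.4969 0.2138 0.0506] [[-0.0749, -0.9972, -0.0004], [-0.9972, 0.0749, -0.0003], [0.0003, 0.0004, -1.0]] [ 40.5  24.9 -23.7  -0.  -41.5 -44.8] [-0.42 -0.38 -3.42] 0.7525011215307212
[0.49688793 0.21376807 0.05063638] 40.46075059941893
[0.49687998 0.21379512 0.050657  ] 40.46224834730879
[0.49689075 0.21379682 0.05064583] 40.46161885484932
```

View pics/w8z.png

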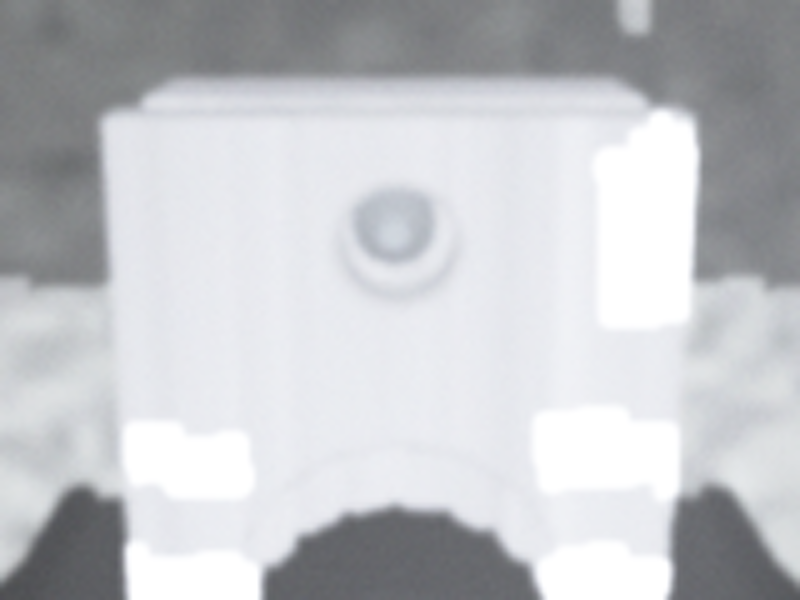

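```bash
python3 - <<'E'
from h import *
import pickle
s=pickle.load(open('pics/w8.pkl','rb'))
m=cams.camera_model('wrist');T=m['T_tool_cam']
def tool(uv,z):
    p=cv2.undistortPoints(np.array(uv,float).reshape(-1,1,2),m['intrinsics'],m['distortion'])[:,0]
    d=np.c_[p,np.ones(len(p))]@T[:3,:3].T;o=T[:3,3];return (o+d*((z-o[2])/d[:,2])[:,None])*1000
f=lambda x,y:(240+x/5-.4,130+y/5-.4)
h=s['tcp_pos'][2]
print('base edge',tool([f(400,80)],h-.03), tool([f(140,100),f(650,100)],h-.03))
print('hole L R top bottom',tool([f(338,243),f(460,243),f(400,184),f(400,300)],-.0072))
print('pin L R T B at z38', tool([f(352,225),f(436,225),f(394,187),f(394,266)],h-.038),'tip',tool([f(394,229)],h-.045))
E
```

```text
base edge [[59.60596652  0.5133081  20.59648488]] [[ 57.03822842 -33.48172539  20.59648488]
 [ 57.03276248  33.2131765   20.59648488]]
hole L R top bottom [[43.78720441 -6.61252856 -7.2       ]
 [43.7848458   7.30731073 -7.2       ]
 [50.56338419  0.45879829 -7.2       ]
 [37.08249395  0.46357525 -7.2       ]]
pin L R T B at z38 [[42.00068029 -5.64927604 12.59648488]
 [41.99893071  5.11731156 12.59648488]
 [46.90650733 -0.2620062  12.59648488]
 [36.62054276 -0.27064022 12.59648488]] tip [[42.8684217  -0.25080604  5.59648488]]
```

>>> drive_tool([
  {"dx": -0.0011,"dy": -0.0005,"dz": 0.0,"wx": 0,"wy": 0,"wz": 0},
  {"dx": -0.0011,"dy": -0.0005,"dz": 0.003,"wx": 0,"wy": 0,"wz": 0},
  {"dx": -0.0011,"dy": -0.0005,"dz": 0.006,"wx": 0,"wy": 0,"wz": 0},
  {"dx": -0.0011,"dy": -0.0005,"dz": 0.009,"wx": 0,"wy": 0,"wz": 0},
  {"dx": -0.0011,"dy": -0.0005,"dz": 0.009,"wx": 0,"wy": 0,"wz": 0},
  {"dx": -0.0011,"dy": -0.0005,"dz": 0.009,"wx": 0,"wy": 0,"wz": 0},
], gripper=0.4)

```text
time_s: 9.6
tcp_pos: [0.4978, 0.2151, 0.0415]
ee_rot: [[-0.075, -0.997, 0.0], [-0.997, 0.075, 0.0], [-0.0, -0.0, -1.0]]
wrist_force: [0.7, 0.1, -4.8]
gripper_width: 0.752
```

```bash
python3 snap.py w9 wrist; python3 - <<'E'
from h import *
a=cv2.imread('pics/w9.png')[130:250,240:400]
cv2.imwrite('pics/w9z.png',cv2.resize(a,None,fx=5,fy=5,interpolation=cv2.INTER_CUBIC))
E
```

```text
9.6 [0.4978 0.2151 0.0415] [[-0.0747, -0.9972, 0.0002], [-0.9972, 0.0747, 0.0], [-0.0, -0.0001, -1.0]] [ 40.5  25.7 -24.    0.  -40.3 -44.8] [ 0.72  0.08 -4.84] 0.7515976700252195
```

View pics/w9z.png

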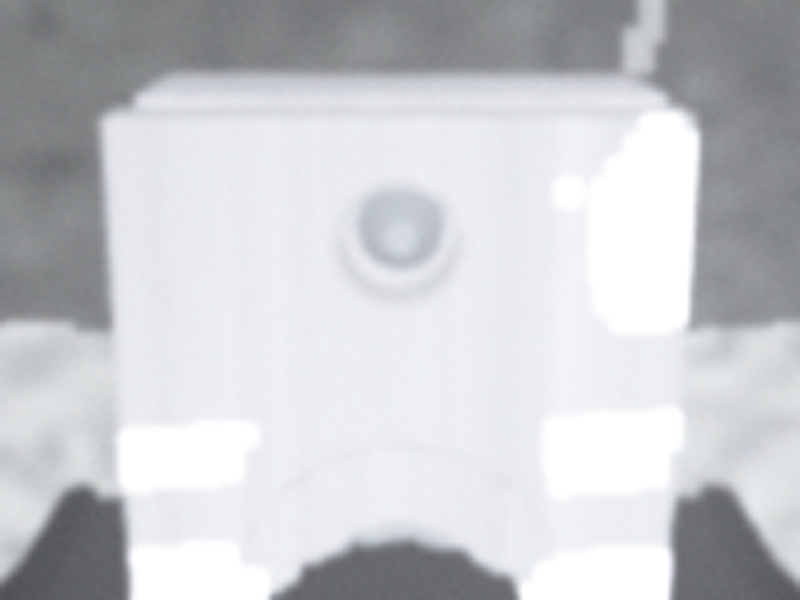

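>>> drive_tool([
  {"dx": 0,"dy": 0,"dz": 0.003,"wx": 0,"wy": 0,"wz": 0},
  {"dx": 0,"dy": 0,"dz": 0.006,"wx": 0,"wy": 0,"wz": 0},
  {"dx": 0,"dy": 0,"dz": 0.008,"wx": 0,"wy": 0,"wz": 0},
  {"dx": 0,"dy": 0,"dz": 0.0085,"wx": 0,"wy": 0,"wz": 0},
  {"dx": 0,"dy": 0,"dz": 0.0085,"wx": 0,"wy": 0,"wz": 0},
], gripper=0.4)

```text
time_s: 10.15
tcp_pos: [0.4977, 0.2151, 0.033]
ee_rot: [[-0.075, -0.997, 0.0], [-0.997, 0.075, 0.0], [-0.0, -0.0, -1.0]]
wrist_force: [0.8, -0.2, -2.8]
gripper_width: 0.752
```

```bash
python3 snap.py w10 wrist; python3 snap.py s10 side; python3 - <<'E'
from h import *
a=cv2.imread('pics/w10.png')[130:250,240:400];b=cv2.imread('pics/s10.png')[140:260,180:340]
cv2.imwrite('pics/w10z.png',cv2.resize(np.vstack([a,b]),None,fx=2.5,fy=2.5,interpolation=cv2.INTER_CUBIC))
E
```

```text
10.15 [0.4977 0.2151 0.033 ] [[-0.0747, -0.9972, 0.0002], [-0.9972, 0.0747, 0.0001], [-0.0001, -0.0002, -1.0]] [ 40.5  26.4 -24.4   0.  -39.2 -44.8] [ 0.8  -0.24 -2.83] 0.7522699739107187
10.2 [0.4977 0.215  0.033 ] [[-0.0748, -0.9972, 0.0002], [-0.9972, 0.0748, 0.0001], [-0.0001, -0.0002, -1.0]] [ 40.5  26.4 -24.4   0.  -39.2 -44.8] [-0.06 -0.41 -3.92] 0.7506118805880467
```

View pics/w10z.png

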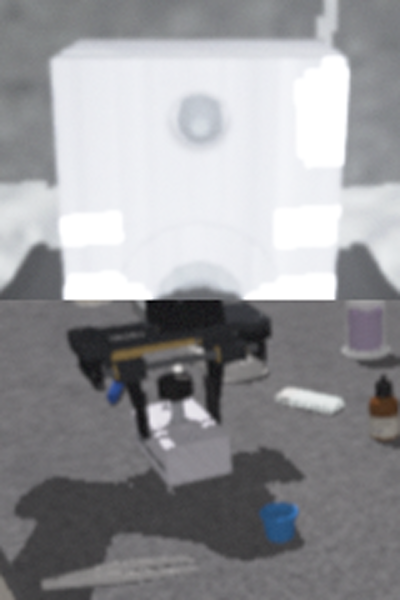

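>>> drive_tool([
  {"dx": 0,"dy": 0,"dz": 0.0005,"wx": 0,"wy": 0,"wz": 0},
  {"dx": 0,"dy": 0,"dz": 0.001,"wx": 0,"wy": 0,"wz": 0},
  {"dx": 0,"dy": 0,"dz": 0.001,"wx": 0,"wy": 0,"wz": 0},
], gripper=0.4)

```text
time_s: 10.55
tcp_pos: [0.4978, 0.2151, 0.0329]
ee_rot: [[-0.075, -0.997, 0.001], [-0.997, 0.075, 0.0], [-0.0, -0.001, -1.0]]
wrist_force: [-2.1, -0.3, 4.7]
gripper_width: 0.756
```

>>> drive_tool([
  {"dx": 0,"dy": 0,"dz": -0.001,"wx": 0,"wy": 0,"wz": 0},
  {"dx": 0,"dy": 0,"dz": -0.001,"wx": 0,"wy": 0,"wz": 0},
  {"dx": 0,"dy": 0,"dz": -0.001,"wx": 0,"wy": 0,"wz": 0},
  {"dx": 0,"dy": 0,"dz": -0.001,"wx": 0,"wy": 0,"wz": 0},
  {"dx": 0,"dy": 0,"dz": -0.01,"wx": 0,"wy": 0,"wz": 0},
  {"dx": 0,"dy": 0,"dz": -0.05,"wx": 0,"wy": 0,"wz": 0},
  {"dx": 0,"dy": 0,"dz": -0.09,"wx": 0,"wy": 0,"wz": 0},
  {"dx": 0,"dy": 0,"dz": -0.13,"wx": 0,"wy": 0,"wz": 0},
  {"dx": 0,"dy": 0,"dz": -0.13,"wx": 0,"wy": 0,"wz": 0},
  {"dx": 0,"dy": 0,"dz": -0.13,"wx": 0,"wy": 0,"wz": 0},
  {"dx": 0,"dy": 0,"dz": -0.13,"wx": 0,"wy": 0,"wz": 0},
], gripper=1)

```text
time_s: 11.65
tcp_pos: [0.4968, 0.2145, 0.1612]
ee_rot: [[-0.075, -0.997, -0.002], [-0.997, 0.075, -0.001], [0.001, 0.002, -1.0]]
wrist_force: [-0.2, -0.4, -0.7]
gripper_width: 1.003
```

```bash
python3 snap.py w11 wrist; python3 snap.py s11 scene; python3 - <<'E'
from h import *
a=cv2.imread('pics/w11.png')[110:260,220:420];b=cv2.imread('pics/s11.png')[90:240,140:340]
cv2.imwrite('pics/w11z.png',cv2.resize(np.vstack([a,b]),None,fx=2,fy=2,interpolation=cv2.INTER_CUBIC))
E
```

```text
11.65 [0.4968 0.2145 0.1612] [[-0.0752, -0.9972, -0.0018], [-0.9972, 0.0752, -0.0009], [0.001, 0.0018, -1.0]] [ 40.5  17.1 -16.4  -0.  -56.6 -44.8] [-0.19 -0.35 -0.71] 1.0027956446435993
11.7 [0.4968 0.2144 0.1608] [[-0.0751, -0.9972, -0.0024], [-0.9972, 0.0751, -0.0016], [0.0018, 0.0023, -1.0]] [ 40.5  17.1 -16.4  -0.  -56.6 -44.8] [-0.81 -0.26 -0.8 ] 0.9972468812963629
```

View pics/w11z.png

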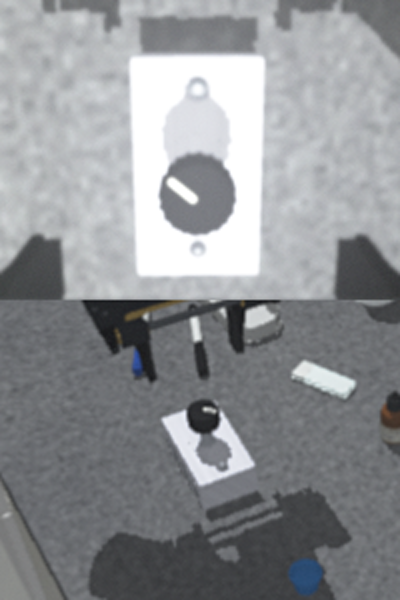

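>>> drive_tool([
  {"dx": 0,"dy": 0,"dz": 0,"wx": 0,"wy": 0,"wz": -100},
  {"dx": 0,"dy": 0,"dz": 0,"wx": 0,"wy": 0,"wz": -100},
  {"dx": 0,"dy": 0,"dz": 0,"wx": 0,"wy": 0,"wz": -100},
  {"dx": 0,"dy": 0,"dz": 0,"wx": 0,"wy": 0,"wz": -100},
  {"dx": 0,"dy": 0,"dz": 0,"wx": 0,"wy": 0,"wz": -100},
  {"dx": 0,"dy": 0,"dz": 0,"wx": 0,"wy": 0,"wz": -100},
  {"dx": 0,"dy": 0,"dz": 0,"wx": 0,"wy": 0,"wz": -100},
  {"dx": 0,"dy": 0,"dz": 0,"wx": 0,"wy": 0,"wz": -100},
  {"dx": 0,"dy": 0,"dz": 0,"wx": 0,"wy": 0,"wz": -100},
  {"dx": 0,"dy": 0,"dz": 0,"wx": 0,"wy": 0,"wz": -100},
  {"dx": 0,"dy": 0,"dz": 0,"wx": 0,"wy": 0,"wz": -100},
  {"dx": 0,"dy": 0,"dz": 0,"wx": 0,"wy": 0,"wz": -100},
  {"dx": 0,"dy": 0,"dz": 0,"wx": 0,"wy": 0,"wz": -100},
  {"dx": 0,"dy": 0,"dz": 0,"wx": 0,"wy": 0,"wz": -100},
  {"dx": 0,"dy": 0,"dz": 0,"wx": 0,"wy": 0,"wz": -100},
], gripper=1)

```text
time_s: 13.25
tcp_pos: [0.4975, 0.2148, 0.1616]
ee_rot: [[0.995, 0.098, -0.001], [0.098, -0.995, -0.001], [-0.001, 0.001, -1.0]]
wrist_force: [0.2, -0.8, -0.2]
gripper_width: 0.999
```

```bash
python3 snap.py w12 wrist; cat > knob.py <<'E'
from h import *
import pickle,sys
def knob(n,ztop,save=None):
    s=pickle.load(open(f'pics/{n}.pkl','rb'));im=cv2.imread(f'pics/{n}.png');g=cv2.cvtColor(im,cv2.COLOR_BGR2GRAY)
    x0,y0,x1,y1=275,170,365,232
    c=cv2.resize(g[y0:y1,x0:x1],None,fx=8,fy=8,interpolation=cv2.INTER_CUBIC)
    m=(c<115).astype(np.uint8)
    cs,_=cv2.findContours(m,cv2.RETR_EXTERNAL,cv2.CHAIN_APPROX_NONE)
    k=max(cs,key=cv2.contourArea);k=cv2.convexHull(k)[:,0];k=(k+.5)/8-.5+[x0,y0]
    p=plane('wrist',k,ztop,s)[:,:2]*1000
    # index line inside
    w=(c>175).astype(np.uint8);hull=np.zeros_like(w);cv2.fillConvexPoly(hull,np.round(((k-[x0,y0]+.5)*8-.5)).astype(int),1)
    hull=cv2.erode(hull,np.ones((25,25)))
    ys,xs=np.nonzero(w&hull);q=np.c_[xs,ys]/8-.44+[x0,y0]
    P=plane('wrist',q,ztop,s)[:,:2]*1000
    (cx,cy),R=cv2.minEnclosingCircle(p.astype(np.float32))
    v=np.linalg.svd(P-P.mean(0),full_matrices=False)[2][0]
    if v@(P.mean(0)-[cx,cy])<0:v=-v
    print(n,'knob',cx,cy,'R',R,'line yaw',np.degrees(np.arctan2(v[1],v[0])),len(P),'tcp',s['tcp_pos'][:2]*1000)
if __name__=='__main__':
    for a in sys.argv[2:]: knob(a,float(sys.argv[1]))
E
python3 knob.py 0.0905 w11 w12;  python3 - <<'E'
from h import *
a=cv2.imread('pics/w12.png')[110:260,220:420]
cv2.imwrite('pics/w12z.png',cv2.resize(a,None,fx=3,fy=3,interpolation=cv2.INTER_CUBIC))
E
```

```text
13.25 [0.4975 0.2148 0.1616] [[0.9952, 0.098, -0.0008], [0.098, -0.9952, -0.0006], [-0.0008, 0.0006, -1.0]] [ 40.5  17.1 -16.3  -0.  -56.6  55.1] [ 0.21 -0.83 -0.19] 0.9994923972955388Traceback (most recent call last):
  File "knob.py", line 21, in <module>
    for a in sys.argv[2:]: knob(a,float(sys.argv[1]))
                           ~~~~^^^^^^^^^^^^^^^^^^^^^^
  File "knob.py", line 15, in knob
    P=plane('wrist',q,ztop,s)[:,:2]*1000
      ~~~~~^^^^^^^^^^^^^^^^^^
  File "h.py", line 12, in plane
    o,d=ray(n,uv,state); return o+d*((z-o[2])/d[:,2])[:,None]
        ~~~^^^^^^^^^^^^
  File "h.py", line 5, in ray
    p=cv2.undistortPoints(np.array(uv,float).reshape(-1,1,2),m['intrinsics'],m['distortion'])[:,0]
      ~~~~~~~~~~~~~~~~~~~^^^^^^^^^^^^^^^^^^^^^^^^^^^^^^^^^^^^^^^^^^^^^^^^^^^^^^^^^^^^^^^^^^^^
cv2.error: OpenCV(4.12.0) /io/opencv/modules/calib3d/src/undistort.dispatch.cpp:347: error: (-215:Assertion failed) CV_IS_MAT(_src) && CV_IS_MAT(_dst) && (_src->rows == 1 || _src->cols == 1) && (_dst->rows == 1 || _dst->cols == 1) && _src->cols + _src->rows - 1 == _dst->rows + _dst->cols - 1 && (CV_MAT_TYPE(_src->type) == CV_32FC2 || CV_MAT_TYPE(_src->type) == CV_64FC2) && (CV_MAT_TYPE(_dst->type) == CV_32FC2 || CV_MAT_TYPE(_dst->type) == CV_64FC2) in function 'cvUndistortPointsInternal'
```

View pics/w12z.png

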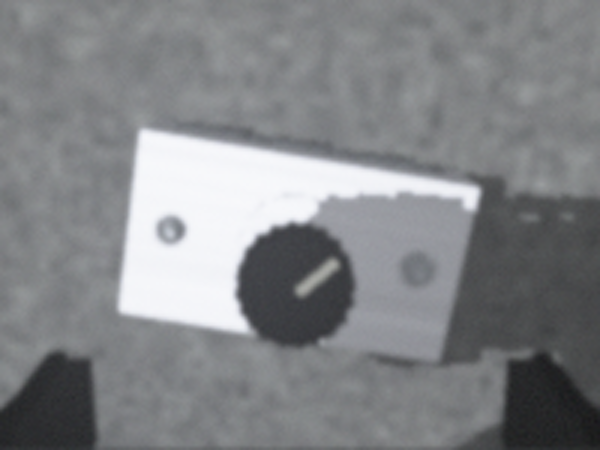

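```bash
sed -i "s/def knob(n,ztop,save=None):/def knob(n,ztop,th=80,wl=150):/; s/c<115/c<th/; s/c>175/c>wl/; s/x0,y0,x1,y1=275,170,365,232/x0,y0,x1,y1=283,160,355,232/" knob.py; python3 - <<'E'
from knob import *
for a,t,w in(('w11',125,150),('w11',115,180),('w12',70,120),('w12',85,120)): 
  try: knob(a,.0905,t,w)
  except Exception as e: print('bad',a,t)
E
```

```text
w11 knob 496.9755554199219 213.0445098876953 R 17.573246002197266 line yaw -56.81253100079462 3346 tcp [496.78948354 214.45685326]
bad w11 115
w12 knob 499.7405700683594 215.6227264404297 R 17.97099494934082 line yaw -43.62194286848032 3899 tcp [497.48005582 214.82383029]
w12 knob 499.7355651855469 215.88101196289062 R 18.80762481689453 line yaw -43.62194286848032 3899 tcp [497.48005582 214.82383029]
```

>>> drive_tool([
  {"dx": 0,"dy": -0.0004,"dz": 0.03,"wx": 0,"wy": 0,"wz": 0},
  {"dx": 0,"dy": -0.0004,"dz": 0.06,"wx": 0,"wy": 0,"wz": 0},
  {"dx": 0,"dy": -0.0004,"dz": 0.085,"wx": 0,"wy": 0,"wz": 0},
  {"dx": 0,"dy": -0.0004,"dz": 0.102,"wx": 0,"wy": 0,"wz": 0},
  {"dx": 0,"dy": -0.0004,"dz": 0.102,"wx": 0,"wy": 0,"wz": 0},
  {"dx": 0,"dy": -0.0004,"dz": 0.102,"wx": 0,"wy": 0,"wz": 0},
], gripper=1)

```text
time_s: 13.9
tcp_pos: [0.4979, 0.2155, 0.0603]
ee_rot: [[0.995, 0.099, 0.0], [0.099, -0.995, -0.0], [0.0, 0.0, -1.0]]
wrist_force: [0.3, 0.7, 1.0]
gripper_width: 1.001
```

>>> drive_tool([
  {"dx": 0,"dy": 0,"dz": 0,"wx": 0,"wy": 0,"wz": 0},
  {"dx": 0,"dy": 0,"dz": 0,"wx": 0,"wy": 0,"wz": 0},
  {"dx": 0,"dy": 0,"dz": 0,"wx": 0,"wy": 0,"wz": 0},
  {"dx": 0,"dy": 0,"dz": 0,"wx": 0,"wy": 0,"wz": 0},
  {"dx": 0,"dy": 0,"dz": 0,"wx": 0,"wy": 0,"wz": 0},
  {"dx": 0,"dy": 0,"dz": 0,"wx": 0,"wy": 0,"wz": 0},
  {"dx": 0,"dy": 0,"dz": 0,"wx": 0,"wy": 0,"wz": 0},
  {"dx": 0,"dy": 0,"dz": 0,"wx": 0,"wy": 0,"wz": 0},
  {"dx": 0,"dy": 0,"dz": 0,"wx": 0,"wy": 0,"wz": 0},
  {"dx": 0,"dy": 0,"dz": 0,"wx": 0,"wy": 0,"wz": 0},
], gripper=0.2)

```text
time_s: 14.9
tcp_pos: [0.4977, 0.2155, 0.0601]
ee_rot: [[0.995, 0.1, 0.0], [0.1, -0.995, 0.0], [0.0, -0.0, -1.0]]
wrist_force: [0.1, 1.6, 0.8]
gripper_width: 0.389
```

>>> drive_tool([
  {"dx": 0,"dy": 0,"dz": -0.0002,"wx": 0,"wy": 0,"wz": -7.5},
  {"dx": 0,"dy": 0,"dz": -0.0004,"wx": 0,"wy": 0,"wz": -15},
  {"dx": 0,"dy": 0,"dz": -0.0006,"wx": 0,"wy": 0,"wz": -22.5},
  {"dx": 0,"dy": 0,"dz": -0.0007,"wx": 0,"wy": 0,"wz": -30},
  {"dx": 0,"dy": 0,"dz": -0.0009,"wx": 0,"wy": 0,"wz": -37.5},
  {"dx": 0,"dy": 0,"dz": -0.0011,"wx": 0,"wy": 0,"wz": -45},
  {"dx": 0,"dy": 0,"dz": -0.0012,"wx": 0,"wy": 0,"wz": -52.5},
  {"dx": 0,"dy": 0,"dz": -0.0013,"wx": 0,"wy": 0,"wz": -60},
  {"dx": 0,"dy": 0,"dz": -0.0013,"wx": 0,"wy": 0,"wz": -67.5},
  {"dx": 0,"dy": 0,"dz": -0.0013,"wx": 0,"wy": 0,"wz": -75},
  {"dx": 0,"dy": 0,"dz": -0.0013,"wx": 0,"wy": 0,"wz": -82.5},
  {"dx": 0,"dy": 0,"dz": -0.0013,"wx": 0,"wy": 0,"wz": -90},
  {"dx": 0,"dy": 0,"dz": -0.0013,"wx": 0,"wy": 0,"wz": -97.5},
  {"dx": 0,"dy": 0,"dz": -0.0013,"wx": 0,"wy": 0,"wz": -105},
  {"dx": 0,"dy": 0,"dz": -0.0013,"wx": 0,"wy": 0,"wz": -105},
  {"dx": 0,"dy": 0,"dz": -0.0013,"wx": 0,"wy": 0,"wz": -105},
], gripper=0.2)

```text
time_s: 16.5
tcp_pos: [0.4977, 0.2153, 0.0612]
ee_rot: [[-0.351, 0.936, 0.0], [0.936, 0.351, -0.0], [-0.0, 0.0, -1.0]]
wrist_force: [0.8, 0.3, -0.9]
gripper_width: 0.391
```

```bash
python3 snap.py s13 side;python3 snap.py w13 wrist; python3 - <<'E'
from h import *
a=cv2.imread('pics/w13.png')[110:260,220:420];b=cv2.imread('pics/s13.png')[130:280,170:370]
cv2.imwrite('pics/w13z.png',cv2.resize(np.vstack([a,b]),None,fx=2,fy=2,interpolation=cv2.INTER_CUBIC))
E
```

```text
16.5 [0.4977 0.2153 0.0612] [[-0.351, 0.9364, 0.0002], [0.9364, 0.351, -0.0001], [-0.0001, 0.0001, -1.0]] [ 40.5  24.1 -22.9   0.  -43.  160. ] [ 0.84  0.27 -0.89] 0.39050849178543007
16.55 [0.4977 0.2153 0.0613] [[-0.3514, 0.9362, 0.0002], [0.9362, 0.3514, -0.0001], [-0.0001, 0.0001, -1.0]] [ 40.5  24.1 -22.9   0.  -43.  160. ] [ 1.29 -0.68 -2.03] 0.3933424661425029
```

View pics/w13z.png

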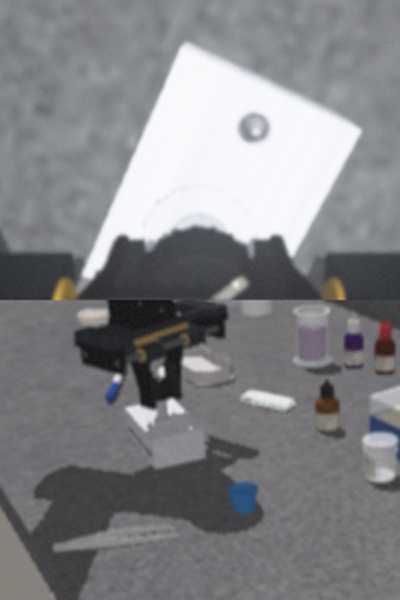

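>>> drive_tool([
  {"dx": 0,"dy": 0,"dz": 0,"wx": 0,"wy": 0,"wz": 0},
  {"dx": 0,"dy": 0,"dz": 0,"wx": 0,"wy": 0,"wz": 0},
  {"dx": 0,"dy": 0,"dz": 0,"wx": 0,"wy": 0,"wz": 0},
  {"dx": 0,"dy": 0,"dz": 0,"wx": 0,"wy": 0,"wz": 0},
  {"dx": 0,"dy": 0,"dz": 0,"wx": 0,"wy": 0,"wz": 0},
], gripper=0.7)

```text
time_s: 17.1
tcp_pos: [0.4975, 0.2154, 0.0614]
ee_rot: [[-0.353, 0.935, -0.0], [0.935, 0.353, 0.0], [0.0, -0.0, -1.0]]
wrist_force: [-1.0, -0.2, -0.1]
gripper_width: 0.681
```

```bash
python3 snap.py s14 side;python3 snap.py w14 wrist; python3 - <<'E'
from h import *
a=cv2.imread('pics/w14.png')[110:260,220:420];b=cv2.imread('pics/s14.png')[130:280,170:370]
cv2.imwrite('pics/w14z.png',cv2.resize(np.vstack([a,b]),None,fx=2,fy=2,interpolation=cv2.INTER_CUBIC))
E
```

```text
17.1 [0.4975 0.2154 0.0614] [[-0.3535, 0.9354, -0.0001], [0.9354, 0.3535, 0.0], [0.0, -0.0001, -1.0]] [ 40.6  24.1 -22.9  -0.  -43.  160.2] [-1.03 -0.23 -0.07] 0.6811378806988996
17.15 [0.4975 0.2154 0.0614] [[-0.3535, 0.9354, -0.0001], [0.9354, 0.3535, -0.0], [-0.0, -0.0001, -1.0]] [ 40.6  24.1 -22.9  -0.  -43.  160.2] [-0.63  0.52 -0.21] 0.6865019980449755
```

View pics/w14z.png

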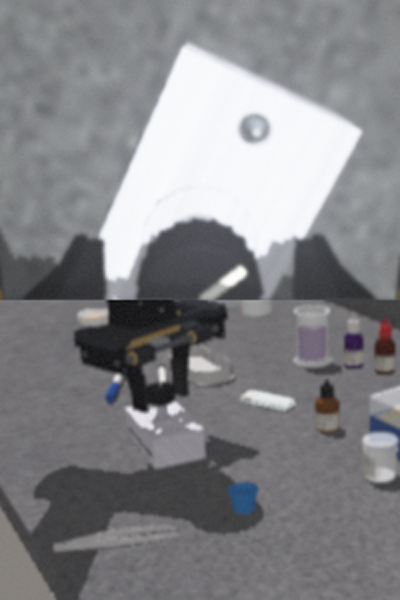

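>>> drive_tool([
  {"dx": 0,"dy": 0,"dz": 0.003,"wx": 0,"wy": 0,"wz": 0},
  {"dx": 0,"dy": 0,"dz": 0.007,"wx": 0,"wy": 0,"wz": 0},
  {"dx": 0,"dy": 0,"dz": 0.007,"wx": 0,"wy": 0,"wz": 0},
  {"dx": 0,"dy": 0,"dz": 0.007,"wx": 0,"wy": 0,"wz": 0},
], gripper=0.7)

```text
time_s: 17.6
tcp_pos: [0.4975, 0.2153, 0.0541]
ee_rot: [[-0.354, 0.935, -0.0], [0.935, 0.354, -0.0], [-0.0, -0.001, -1.0]]
wrist_force: [-0.4, -1.0, -0.7]
gripper_width: 0.704
```

>>> drive_tool([
  {"dx": 0,"dy": 0,"dz": 0,"wx": 0,"wy": 0,"wz": 0},
  {"dx": 0,"dy": 0,"dz": 0,"wx": 0,"wy": 0,"wz": 0},
  {"dx": 0,"dy": 0,"dz": 0,"wx": 0,"wy": 0,"wz": 0},
  {"dx": 0,"dy": 0,"dz": 0,"wx": 0,"wy": 0,"wz": 0},
  {"dx": 0,"dy": 0,"dz": 0,"wx": 0,"wy": 0,"wz": 0},
  {"dx": 0,"dy": 0,"dz": 0,"wx": 0,"wy": 0,"wz": 0},
  {"dx": 0,"dy": 0,"dz": 0,"wx": 0,"wy": 0,"wz": 0},
  {"dx": 0,"dy": 0,"dz": 0,"wx": 0,"wy": 0,"wz": 0},
], gripper=0.2)

```text
time_s: 18.4
tcp_pos: [0.4976, 0.2154, 0.0544]
ee_rot: [[-0.354, 0.935, 0.0], [0.935, 0.354, 0.0], [-0.0, 0.0, -1.0]]
wrist_force: [-0.1, -0.5, 0.6]
gripper_width: 0.388
```

```bash
python3 snap.py w15 wrist; python3 - <<'E'
from h import *
a=cv2.imread('pics/w15.png')[110:290,200:440]
cv2.imwrite('pics/w15z.png',cv2.resize(a,None,fx=2,fy=2,interpolation=cv2.INTER_CUBIC))
E
```

```text
18.4 [0.4976 0.2154 0.0544] [[-0.3536, 0.9354, 0.0], [0.9354, 0.3536, 0.0], [-0.0, 0.0, -1.0]] [ 40.5  24.6 -23.3   0.  -42.1 160.2] [-0.11 -0.45  0.62] 0.3882769722819997
```

View pics/w15z.png

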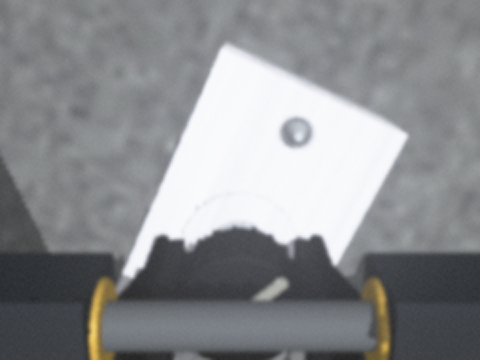

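>>> drive_tool([
  {"dx": 0,"dy": 0,"dz": 0.0002,"wx": 0,"wy": 0,"wz": 8.25},
  {"dx": 0,"dy": 0,"dz": 0.0004,"wx": 0,"wy": 0,"wz": 16.5},
  {"dx": 0,"dy": 0,"dz": 0.0006,"wx": 0,"wy": 0,"wz": 24.75},
  {"dx": 0,"dy": 0,"dz": 0.0007,"wx": 0,"wy": 0,"wz": 33},
  {"dx": 0,"dy": 0,"dz": 0.0009,"wx": 0,"wy": 0,"wz": 41.25},
  {"dx": 0,"dy": 0,"dz": 0.0011,"wx": 0,"wy": 0,"wz": 49.5},
  {"dx": 0,"dy": 0,"dz": 0.0013,"wx": 0,"wy": 0,"wz": 57.75},
  {"dx": 0,"dy": 0,"dz": 0.0015,"wx": 0,"wy": 0,"wz": 66},
  {"dx": 0,"dy": 0,"dz": 0.0016,"wx": 0,"wy": 0,"wz": 74.25},
  {"dx": 0,"dy": 0,"dz": 0.0018,"wx": 0,"wy": 0,"wz": 82.5},
  {"dx": 0,"dy": 0,"dz": 0.002,"wx": 0,"wy": 0,"wz": 90.75},
  {"dx": 0,"dy": 0,"dz": 0.0022,"wx": 0,"wy": 0,"wz": 99},
  {"dx": 0,"dy": 0,"dz": 0.0024,"wx": 0,"wy": 0,"wz": 107.25},
  {"dx": 0,"dy": 0,"dz": 0.0026,"wx": 0,"wy": 0,"wz": 115.5},
  {"dx": 0,"dy": 0,"dz": 0.0028,"wx": 0,"wy": 0,"wz": 123.75},
  {"dx": 0,"dy": 0,"dz": 0.0029,"wx": 0,"wy": 0,"wz": 132},
  {"dx": 0,"dy": 0,"dz": 0.0031,"wx": 0,"wy": 0,"wz": 140.25},
  {"dx": 0,"dy": 0,"dz": 0.0033,"wx": 0,"wy": 0,"wz": 148.5},
  {"dx": 0,"dy": 0,"dz": 0.0035,"wx": 0,"wy": 0,"wz": 156.75},
  {"dx": 0,"dy": 0,"dz": 0.0037,"wx": 0,"wy": 0,"wz": 165},
], gripper=0.2)

```text
time_s: 20.45
tcp_pos: [0.4976, 0.2154, 0.0507]
ee_rot: [[0.579, -0.815, -0.0], [-0.815, -0.579, -0.0], [0.0, 0.0, -1.0]]
wrist_force: [-0.5, 0.0, 1.3]
gripper_width: 0.394
```

```bash
python3 snap.py w16 wrist; python3 - <<'E'
from h import *
a=cv2.imread('pics/w16.png')[110:290,200:440]
cv2.imwrite('pics/w16z.png',cv2.resize(a,None,fx=2,fy=2,interpolation=cv2.INTER_CUBIC))
E
```

```text
20.45 [0.4976 0.2154 0.0507] [[0.579, -0.8153, -0.0], [-0.8153, -0.579, -0.0001], [0.0001, 0.0001, -1.0]] [ 40.5  24.9 -23.5   0.  -41.6  -5.2] [-0.46  0.02  1.32] 0.3940617427220743
```

View pics/w16z.png

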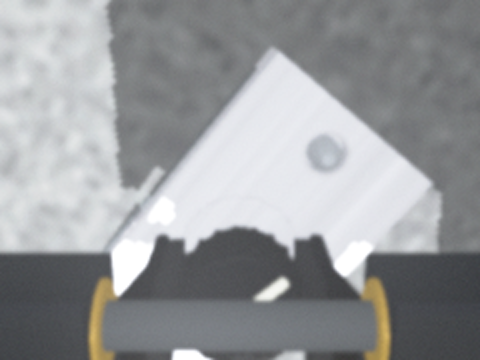

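>>> drive_tool([
  {"dx": 0,"dy": 0,"dz": 0.0002,"wx": 0,"wy": 0,"wz": 8.25},
  {"dx": 0,"dy": 0,"dz": 0.0004,"wx": 0,"wy": 0,"wz": 16.5},
  {"dx": 0,"dy": 0,"dz": 0.0006,"wx": 0,"wy": 0,"wz": 24.75},
  {"dx": 0,"dy": 0,"dz": 0.0007,"wx": 0,"wy": 0,"wz": 33},
  {"dx": 0,"dy": 0,"dz": 0.0009,"wx": 0,"wy": 0,"wz": 41.25},
  {"dx": 0,"dy": 0,"dz": 0.0011,"wx": 0,"wy": 0,"wz": 49.5},
  {"dx": 0,"dy": 0,"dz": 0.0013,"wx": 0,"wy": 0,"wz": 57.75},
  {"dx": 0,"dy": 0,"dz": 0.0015,"wx": 0,"wy": 0,"wz": 66},
  {"dx": 0,"dy": 0,"dz": 0.0016,"wx": 0,"wy": 0,"wz": 74.25},
  {"dx": 0,"dy": 0,"dz": 0.0018,"wx": 0,"wy": 0,"wz": 82.5},
  {"dx": 0,"dy": 0,"dz": 0.002,"wx": 0,"wy": 0,"wz": 90.75},
  {"dx": 0,"dy": 0,"dz": 0.0022,"wx": 0,"wy": 0,"wz": 99},
  {"dx": 0,"dy": 0,"dz": 0.0024,"wx": 0,"wy": 0,"wz": 107.25},
  {"dx": 0,"dy": 0,"dz": 0.0026,"wx": 0,"wy": 0,"wz": 115.5},
  {"dx": 0,"dy": 0,"dz": 0.0028,"wx": 0,"wy": 0,"wz": 123.75},
  {"dx": 0,"dy": 0,"dz": 0.0029,"wx": 0,"wy": 0,"wz": 132},
  {"dx": 0,"dy": 0,"dz": 0.0031,"wx": 0,"wy": 0,"wz": 140.25},
  {"dx": 0,"dy": 0,"dz": 0.0033,"wx": 0,"wy": 0,"wz": 148.5},
  {"dx": 0,"dy": 0,"dz": 0.0035,"wx": 0,"wy": 0,"wz": 156.75},
  {"dx": 0,"dy": 0,"dz": 0.0037,"wx": 0,"wy": 0,"wz": 165},
], gripper=0.2)

```text
time_s: 22.5
tcp_pos: [0.4976, 0.2153, 0.047]
ee_rot: [[-0.772, 0.636, 0.0], [0.636, 0.772, -0.0], [-0.0, -0.0, -1.0]]
wrist_force: [-0.6, -0.0, 1.5]
gripper_width: 0.388
```

```bash
python3 snap.py w17 wrist; python3 snap.py s17 side; python3 - <<'E'
from h import *
a=cv2.imread('pics/w17.png')[110:290,200:440];b=cv2.imread('pics/s17.png')[110:290,150:390]
cv2.imwrite('pics/w17z.png',cv2.resize(np.vstack([a,b]),None,fx=1.6,fy=1.6,interpolation=cv2.INTER_CUBIC))
E
```

```text
22.5 [0.4976 0.2153 0.047 ] [[-0.772, 0.6356, 0.0], [0.6356, 0.772, -0.0001], [-0.0001, -0.0001, -1.0]] [  40.5   25.3  -23.7    0.   -41.1 -170. ] [-0.64 -0.03  1.49] 0.38821655957557016
22.55 [0.4976 0.2154 0.047 ] [[-0.7693, 0.6388, 0.0001], [0.6388, 0.7693, -0.0], [-0.0001, 0.0, -1.0]] [  40.5   25.3  -23.7    0.   -41.1 -170.3] [0.97 0.77 0.83] 0.3935068382796916
```

View pics/w17z.png

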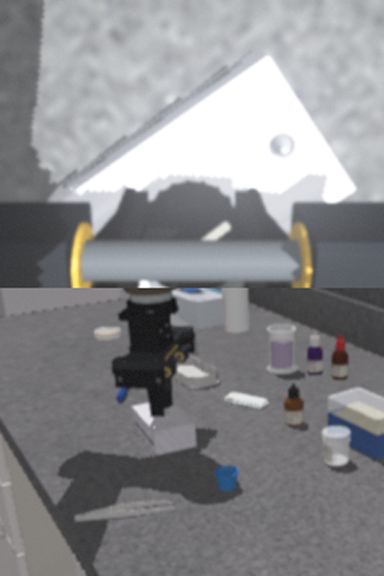

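>>> drive_tool([
  {"dx": 0,"dy": 0,"dz": 0,"wx": 0,"wy": 0,"wz": 0},
  {"dx": 0,"dy": 0,"dz": 0,"wx": 0,"wy": 0,"wz": 0},
  {"dx": 0,"dy": 0,"dz": 0,"wx": 0,"wy": 0,"wz": 0},
  {"dx": 0,"dy": 0,"dz": 0,"wx": 0,"wy": 0,"wz": 0},
  {"dx": 0,"dy": 0,"dz": -0.005,"wx": 0,"wy": 0,"wz": 0},
  {"dx": 0,"dy": 0,"dz": -0.005,"wx": 0,"wy": 0,"wz": -8},
  {"dx": 0,"dy": 0,"dz": -0.005,"wx": 0,"wy": 0,"wz": -16},
  {"dx": 0,"dy": 0,"dz": -0.005,"wx": 0,"wy": 0,"wz": -24},
  {"dx": 0,"dy": 0,"dz": -0.005,"wx": 0,"wy": 0,"wz": -32},
  {"dx": 0,"dy": 0,"dz": -0.005,"wx": 0,"wy": 0,"wz": -40},
  {"dx": 0,"dy": 0,"dz": -0.005,"wx": 0,"wy": 0,"wz": -48},
  {"dx": 0,"dy": 0,"dz": -0.005,"wx": 0,"wy": 0,"wz": -55},
  {"dx": 0,"dy": 0,"dz": -0.005,"wx": 0,"wy": 0,"wz": -60},
  {"dx": 0,"dy": 0,"dz": -0.003,"wx": 0,"wy": 0,"wz": -60},
  {"dx": 0,"dy": 0,"dz": 0,"wx": 0,"wy": 0,"wz": -60},
  {"dx": 0,"dy": 0,"dz": 0,"wx": 0,"wy": 0,"wz": -60},
  {"dx": 0,"dy": 0,"dz": 0,"wx": 0,"wy": 0,"wz": -60},
], gripper=0.58)

```text
time_s: 24.3
tcp_pos: [0.4975, 0.2153, 0.0468]
ee_rot: [[-0.936, -0.353, -0.0], [-0.353, 0.936, -0.0], [0.0, -0.0, -1.0]]
wrist_force: [-0.2, -0.3, -0.4]
gripper_width: 0.576
```

```bash
python3 snap.py w18 wrist;  python3 - <<'E'
from h import *
a=cv2.imread('pics/w18.png')[110:290,200:440]
cv2.imwrite('pics/w18z.png',cv2.resize(a,None,fx=2,fy=2,interpolation=cv2.INTER_CUBIC))
E
```

```text
24.3 [0.4975 0.2153 0.0468] [[-0.9356, -0.353, -0.0002], [-0.353, 0.9356, -0.0002], [0.0003, -0.0001, -1.0]] [  40.5   25.3  -23.7   -0.   -41.1 -109.9] [-0.25 -0.25 -0.41] 0.5764500957599356
```

View pics/w18z.png

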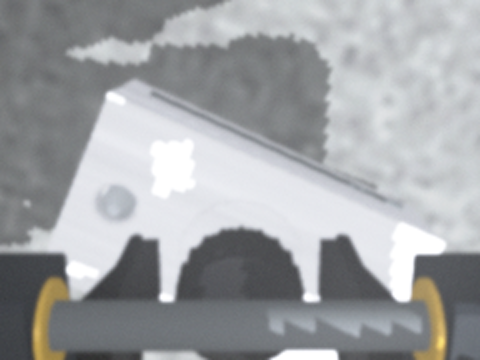

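>>> drive_tool([
  {"dx": 0,"dy": 0,"dz": 0,"wx": 0,"wy": 0,"wz": 0},
  {"dx": 0,"dy": 0,"dz": 0,"wx": 0,"wy": 0,"wz": 0},
  {"dx": 0,"dy": 0,"dz": 0,"wx": 0,"wy": 0,"wz": 0},
  {"dx": 0,"dy": 0,"dz": 0,"wx": 0,"wy": 0,"wz": 0},
  {"dx": 0,"dy": 0,"dz": 0,"wx": 0,"wy": 0,"wz": 0},
  {"dx": 0,"dy": 0,"dz": 0,"wx": 0,"wy": 0,"wz": 0},
  {"dx": 0,"dy": 0,"dz": 0,"wx": 0,"wy": 0,"wz": 0},
  {"dx": 0,"dy": 0,"dz": 0.0002,"wx": 0,"wy": 0,"wz": 7},
  {"dx": 0,"dy": 0,"dz": 0.0003,"wx": 0,"wy": 0,"wz": 14},
  {"dx": 0,"dy": 0,"dz": 0.0005,"wx": 0,"wy": 0,"wz": 21},
  {"dx": 0,"dy": 0,"dz": 0.0006,"wx": 0,"wy": 0,"wz": 28},
  {"dx": 0,"dy": 0,"dz": 0.0008,"wx": 0,"wy": 0,"wz": 34},
  {"dx": 0,"dy": 0,"dz": 0.0008,"wx": 0,"wy": 0,"wz": 34},
  {"dx": 0,"dy": 0,"dz": 0.0008,"wx": 0,"wy": 0,"wz": 34},
  {"dx": 0,"dy": 0,"dz": 0.0008,"wx": 0,"wy": 0,"wz": 34},
], gripper=0.2)

```text
time_s: 25.85
tcp_pos: [0.4976, 0.2154, 0.0462]
ee_rot: [[-0.974, 0.228, 0.0], [0.228, 0.974, 0.0], [-0.0, 0.0, -1.0]]
wrist_force: [-0.2, -0.7, 0.2]
gripper_width: 0.392
```

```bash
python3 snap.py w19 wrist; python3 snap.py s19 side;python3 snap.py c19 scene; python3 - <<'E'
from h import *
a=cv2.imread('pics/w19.png')[110:290,200:440];b=cv2.imread('pics/s19.png')[110:290,150:390];c=cv2.imread('pics/c19.png')[90:270,180:420]
cv2.imwrite('pics/w19z.png',cv2.resize(np.hstack([a,b,c]),None,fx=1.1,fy=1.1,interpolation=cv2.INTER_CUBIC))
E
```

```text
25.85 [0.4976 0.2154 0.0462] [[-0.9736, 0.2284, 0.0001], [0.2284, 0.9736, 0.0001], [-0.0001, 0.0001, -1.0]] [  40.5   25.3  -23.7    0.   -40.9 -143.8] [-0.24 -0.69  0.24] 0.39235574374616156
25.9 [0.4976 0.2154 0.0462] [[-0.9735, 0.2287, 0.0001], [0.2287, 0.9735, 0.0001], [-0.0001, 0.0001, -1.0]] [  40.5   25.3  -23.7    0.   -40.9 -143.8] [ 0.54 -0.51  0.04] 0.3893635848563814
25.95 [0.4976 0.2154 0.0462] [[-0.9734, 0.229, 0.0001], [0.229, 0.9734, 0.0001], [-0.0001, 0.0001, -1.0]] [  40.5   25.3  -23.7    0.   -40.9 -143.8] [ 0.35  0.45 -0.42] 0.3893778917989383
```

View pics/w19z.png

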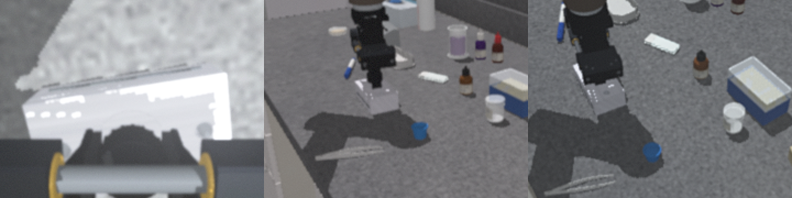

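```bash
python3 - <<'E'
from h import *
a=cv2.imread('pics/a_scene.png').astype(int);b=cv2.imread('pics/c19.png').astype(int)
for n,(x,y) in dict(cap=(293,229),jar=(367,197),bottle=(337,150)).items():
    d=abs(a-b)[y-16:y+16,x-14:x+14];print(n,d.mean(),d.max())
print(ticket.finish_job())
E
```

```text
cap 21.657738095238095 87
jar 10.408110119047619 18
bottle 7.293898809523809 13
the job is handed in; nothing more can be done
None
```

The cover plate is seated flat over both pins and its screw is started. The job was handed in at about 26 s of the 72 s allowed, with the fingers still holding the knob. I got no verdict back.

**Seating:** I carried the cover by its 66 mm sides, larger hole over the thicker pin. I lowered it until the force rose and it went no further. Pictures after release showed it square on the base with both pins in their holes.

**Screw:**
- **Backward:** I turned the knob about 105° counter-clockwise and opened the fingers. The knob sank about 8 mm in the picture, as expected.
- **Forward:** I gripped it again and turned clockwise 330°, then a further 34° after one more regrip, so about 364° in all. Each stroke also went down to follow the 8 mm thread.

**Last checks:**
- **Grip and force:** the fingers were at 0.39 opening, which matches the 35 mm knob. Wrist force was about 1 N or less.
- **Slip:** the white index line stayed fixed in the fingers through the 330° stroke. During the last 34° the gripper hid it, so I could not check that part for slip.
- **Bystanders:** the jar and bottle looked unchanged between the first and last scene pictures. The patch around the blue cap did differ. I put that down to the arm's shadow, since the cap itself appeared within about 2 pixels of where it started.

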